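# Ease the mixing lid off a paint tin

### The job

The black mixing lid is pressed tight into the mouth of the paint tin that stands in the bench clamp. Take the wooden-handled opener from the steel tray and ease its wedge blade into the seam under the lid's edge, first on one free side and then on the opposite one, turn about and a little at a time, so that the lid comes up evenly, never more than about 5 mm out of level across its width, until it has come free all round and rests loose and level in the mouth of the tin. Push gently so as not to bend the rim, touch the lid with nothing but the opener, then lay the opener back flat in its tray and leave everything else where it stands.

Things in the scene. Friction and masses are not known exactly. Their poses are not given: they have to be found in the camera images.
- opener_grip (a point): The opener: straight hand tool, 170 mm long, 150 g, lying loose and flat in the tray. Wooden handle 110 x 20 mm, 24 mm high, then a polished steel blade 24 mm wide. This point: centre of the handle, 12 mm above the tool's flat underside, which runs straight on to the blade's tip. x axis: along the tool to the tip; z up.
- opener_tip (a point): Middle of the opener's front edge, on its flat underside: 115 mm ahead of opener_grip and 12 mm lower. The nose is a wedge, flat below and sloping above: 1.5 mm thick at the tip, 0.45 mm thicker for each mm back, 9.8 mm thick from 18.5 mm behind the tip to the handle.
- tin: One-litre paint tin, white with a blue band, 112 mm across, 130 mm high, fast in a grey bench clamp (12 mm foot, jaws in front and behind, up to 62 mm above the bench). Origin: centre of its underside, 12 mm above the bench; z up; x towards the lid's handle, away from its spout; y left. The flat steel rim, 130 mm above the origin, reaches from 56 mm radius in to the mouth of 34.6 mm radius.
- rim_left (a point): Point on the top face of the tin's rim on its left (+y) side, 53 mm from the tin's axis: the bare ledge beside the lid (50 to 56 mm radius), where the blade can be laid flat before it is slid inwards under the lid. The blade must not press on the tin with over 25 N.
- rim_right (a point): The same on the tin's right (-y) side.
- lid: Black plastic mixing lid, 0.2 kg, loose, pressed home in the tin. Origin: on its axis, level with the rim when home; axes as the tin's. Round flange, 50 mm radius, 5 mm thick; plug of 34 mm radius going 7.5 mm into the mouth. On top a drive tee (to 40 mm above the rim), a spout over the front edge and a handle loop over the back edge (to 43 mm); its left and right edges are free.
- lid_left (a point): Underside of the flange at the lid's left (+y) edge, 50 mm from its axis, 2.5 mm above the rim when home: this gap is the seam. It takes about 15 mm of blade before the plug stops it. A wedge pushed in along the rim with 5 to 17 N lifts this edge and the lid tips about its far side. The blade must not press on the lid with over 25 N.
- lid_right (a point): The same at the lid's right (-y) edge. Springy lips in the mouth grip the plug left and right: a side that was raised stays up when the blade is drawn out (its edge dips 1 to 2 mm while the other is raised). A side comes free, with a small jump, when it is up about 5 mm; free on both sides, the lid rests loose and level 4.5 mm up and does not drop back.
- tray: Fixed steel tool tray, 260 x 200 mm outside, floor 4 mm thick, walls 4 mm thick and 16 mm high, left or right of the tin. Origin: centre of its underside; x along its long side. The opener lies along x, tip towards +x, in the half on the -y side; leave it lying flat in this tray.
- stick: Bystander: wooden stirring stick 200 x 22 x 4 mm lying in the tray, 80 to 105 mm to the +y side of the opener. Origin: centre of its underside.
- thinner: Bystander: white plastic bottle, 64 mm in diameter, 170 mm high. Origin: centre of its underside.
- beaker: Bystander: empty clear plastic cup, 84 mm in diameter, 100 mm high. Origin: centre of its underside.
Things that resemble listed ones, but are neither listed nor needed, are in the scene too. Of the things like the part that bears opener_grip, leave any that is pink; of the rest the smaller one is meant.

How it is judged (in metres and radians):
On the way, in this order (a step that is already met when the one before it is completed fails the run):
1. the opener is in the seam and has raised the lid by more than 1.2 mm at its left or right edge (z of any of lid_left, lid_right in the frame of tin above 0.1337 m and contact force between opener and lid above 0.2 N), for 0.05 s.
2. the lid is up by more than 3.5 mm at both its left and right edges (z of each of lid_left, lid_right in the frame of tin above 0.136 m), for 0.2 s.
At the end, for the whole second after the job is handed in: the lid stands free on the tin: raised over 3.5 mm at both its left and right edges, under 9 mm above its home height, level within 0.03 rad, centred within 5 mm of the tin's axis and at rest; the opener lies flat and still in the tray, its handle's centre inside the tray (all of step 2 and z of lid in the frame of tin below 0.139 m and horizontal distance between lid and tin below 0.005 m and angle between lid's own z axis and vertical below 0.03 rad and linear speed of each of lid, opener below 0.02 m/s and x of opener_grip in the frame of tray between -0.1 and 0.1 m and y of opener_grip in the frame of tray between -0.09 and 0.09 m and z of each of opener_grip, opener_tip in the frame of tray below 0.026 m); the robot touches nothing.
It fails at once if the lid goes more than 0.06 rad out of level (6 mm across its width) (angle between lid's own z axis and vertical above 0.06 rad).
It fails at once if the opener presses on the lid with over 25 N (contact force between opener and lid above 25 N).
It fails at once if the opener presses on the tin with over 25 N (contact force between opener and tin above 25 N).
It fails at once if the gripper or the arm touches the lid (contact force between any of the fingers, the arm and lid above 0.5 N).
It fails at once if a bystander (stirring stick, bottle or clear cup) is moved more than 30 mm (distance of any of stick, thinner, beaker from where it was at the start of the episode above 0.03 m).
It also fails if it takes over 72 s, if anything falls off the work surface, if the arm or the gripper's body presses on something with over 40 N, if the wrist force passes 120 N, or if a joint passes its speed limit or range.

### The arm

A 7-joint arm with a two-finger parallel gripper is mounted at the origin on the work surface. World frame = base frame: x ahead of the robot, y to its left, z up, the work surface at z = 0. Lengths are in mm, angles in rad, forces in N, time in s.
With the tool pointing down it reaches from about 400 to 875 mm from the base axis. Payload 4.4 kg.
Tool frame: the origin (TCP) lies between the finger pads; the fingertips stand 11 mm ahead of it and the grasp point (between the pads) lies 8 mm behind it; y points along the fingers, x is the direction in which the jaws open and shut, and the axes are right-handed (so a half turn about y gives the same grasp; the last joint's range is limited). The gripper opens to 85 mm and grips with 20 to 120 N. Pads are 22 mm wide; open, the fingers measure 114 mm over their backs; the gripper's body (76 mm by 85 mm) begins 54 mm behind the grasp point. The pads swing forward as they close: fully open they stand 13 mm farther back than shut.
Start: joints at [-1.297, 0.628, 0.038, 1.517, -0.027, 0.996, -0.02], TCP at [216.621, 612.856, 242.313] pointing down, gripper open.
Joint ranges: [-3.06, 3.06], [-0.37, 2.12], [-1.25, 1.32], [0.18, 2.47], [-1.1, 4.24], [0.23, 1.98], [-2.94, 2.94]. Speed limits (rad/s): [2.57, 2.57, 3.14, 3.14, 3.14, 3.14, 3.14].

### API

Orientations are given as [roll, pitch, yaw] about the fixed x, y, z axes, in that order (R = Rz(yaw) Ry(pitch) Rx(roll)).
In Python, from cell import * gives the robot as it stands.
- The arm moves only by the shell command python3 -m jog 'ROWS'. ROWS is JSON, a list of rows, each an object of numbers: "x", "y", "z": the shift along the tool's x, y, z in mm; "ax", "ay", "az": the turn, a rotation vector about the tool's x, y, z in rad; "grip": the finger opening in mm, from 0 to 85.4. In form: [{"x": .., "y": .., "z": .., "ax": .., "ay": .., "az": .., "grip": ..}, ...]. A call has 1 to 5 rows; each row is the pose to reach, as a shift and turn from the pose commanded when the call began, along the tool's axes at that moment; what a row does not reach only later rows make up. A row lasts 1/10 s, in which the tool goes at most 50 mm and 8.59 degrees, less where a joint would pass 70% of its speed; a pose out of reach is approached as far as the arm can. A call with a gripper value outside its range is refused whole. The fingers move at their own pace and stop on an object; the grip force is fixed at half the most. Time passes only in rows, so rows that repeat a pose let the fingers close. It gives the time, the measured TCP pose, the force and the opening at its end, in the units of the state.
- read_state(): the state, without advancing time (a new reading comes with each control period).
- get_image(name): name is "scene" or "side" or "wrist"; returns a dict with "color" (384x512x3 uint8, red, green, blue), "vfov" (degrees; the focal length in pixels is half the picture's height over the tangent of half this angle, whatever the lens; pixels are square), "cx", "cy" (the principal point, pixels), "camera_from_world" (4x4, takes a point from world to camera coordinates). Camera axes: x right, y down, z forward; pixel columns grow to the right and rows downward; lengths in mm; the calibration is good to about 2 mm. A picture is of the moment at which its call begins. There is no depth.
- finish_job(): hands the job in, once; it reports no verdict.
The state is a dict: "clock": time; "qpos": joint angles; "qd": joint speeds; "tau": joint torques, N m; "eef_pos": TCP position; "tool_rot": TCP orientation; "force": force on the tool from outside, world axes, zero at the start; "torque": the same for the moment, N m; "width": finger opening in mm.
Only numpy, scipy, OpenCV 4.12 (cv2) and the standard library are available. Lean on these libraries where they do the work, as an engineer would, in place of code of your own. Each camera call takes 0.05 s, during which the arm holds its last target.

## Working session

There is one attempt and no reset: what is moved stays moved. The work goes in short steps, Python scripts to look and compute and a shell command to move; the robot and the scene stay as the last step left them, time stands still between calls to the robot, and variables do not carry over. Pictures are saved under pics/ and viewed, and the job is handed in when it is done.

```bash
ls; mkdir -p pics; python3 - <<'E'
from cell import *
import cv2
s=read_state(); print(s)
for n in ["scene","side","wrist"]:
    im=get_image(n); cv2.imwrite(f"pics/{n}0.png",im["color"][:,:,::-1]); print(n,im["vfov"],im["cx"],im["cy"],im["camera_from_world"].tolist() if hasattr(im["camera_from_world"],'tolist') else im["camera_from_world"])
E
```

```text
pics
{'clock': 0.0, 'qpos': array([-1.29677242,  0.62934197,  0.03843476,  1.51838334, -0.02700364,
        0.99631096, -0.01999231]), 'qd': array([ 1.87849261e-04, -1.12173873e-03,  9.94112541e-04, -7.34825249e-04,
        2.17680660e-03,  1.00867377e-03,  8.33893872e-05]), 'tau': array([ 7.25827958e-04, -5.63412344e+01,  1.22605562e+00, -1.93445742e+01,
        1.09393799e-02,  1.03213865e-02,  1.30301444e-05]), 'eef_pos': array([216.42110005, 612.25843711, 241.38673709]), 'tool_rot': array([-1.5708147 ,  0.00192578,  1.23098358]), 'force': array([ 0.95002459, -0.1271777 ,  0.4478848 ]), 'torque': array([-0.01423277, -0.01498129, -0.01509015]), 'width': 85.41825111876852}
scene 45.67325401746892 265.2199938384422 192.97880567440353 [[-0.5832252238252343, 0.812302331739045, -0.0036414482442675956, 167.52465915016], [0.45683743388635184, 0.3242915535416047, -0.8283323893834561, -168.95343710508715], [-0.671675440442881, -0.4847678930713986, -0.5602251266705008, 1902.6448241655787], [0.0, 0.0, 0.0, 1.0]]
side 56.571371638809794 252.22029124545267 195.10901484524578 [[0.9936046234969114, -0.11249686992699465, 0.009711149375335322, -452.0118817510349], [-0.046512202655753905, -0.4861389025889005, -0.8726428721955906, 196.98552329022735], [0.1028905591863088, 0.8666103055273972, -0.4882623384862284, 969.7461316007623], [0.0, 0.0, 0.0, 1.0]]
wrist 70.42026666822845 254.3254030900388 188.55493957517572 [[0.33243386757023846, 0.9431240346806794, -0.0021860695168969533, -648.2767370442414], [0.8966818898436624, -0.31534374820658356, 0.3106765341853545, -40.185105928868644], [0.2923171430462027, -0.10523961076829544, -0.95051318360486, 381.07556836503795], [0.0, 0.0, 0.0, 1.0]]
```

View pics/scene0.png

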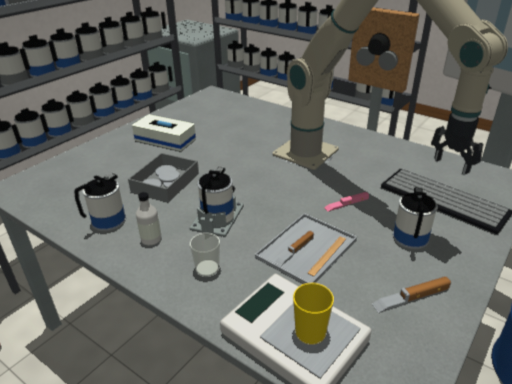

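View pics/side0.png

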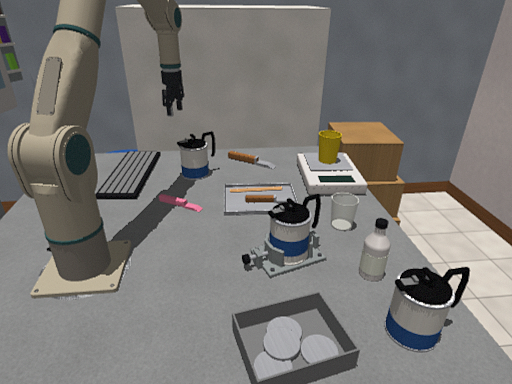

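View pics/wrist0.png

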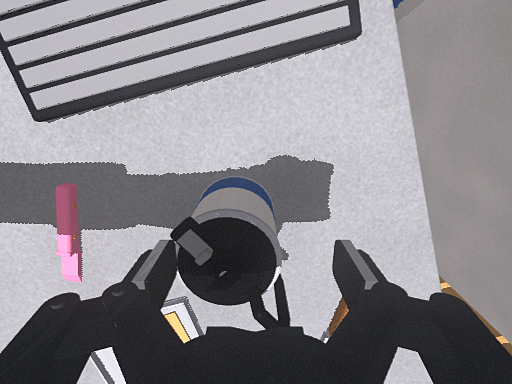

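```bash
python3 - <<'E'
import cv2
a=cv2.imread("pics/scene0.png"); b=cv2.imread("pics/side0.png")
cv2.imwrite("pics/c1.png",cv2.resize(a[150:290,180:370],None,fx=4,fy=4,interpolation=cv2.INTER_CUBIC))
cv2.imwrite("pics/c2.png",cv2.resize(b[150:280,210:400],None,fx=4,fy=4,interpolation=cv2.INTER_CUBIC))
E
```

```text
(no output)
```

View pics/c1.png

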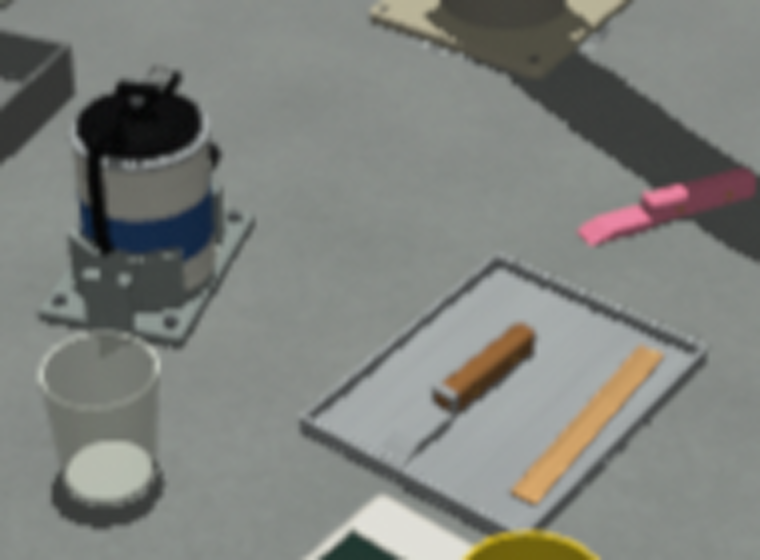

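View pics/c2.png

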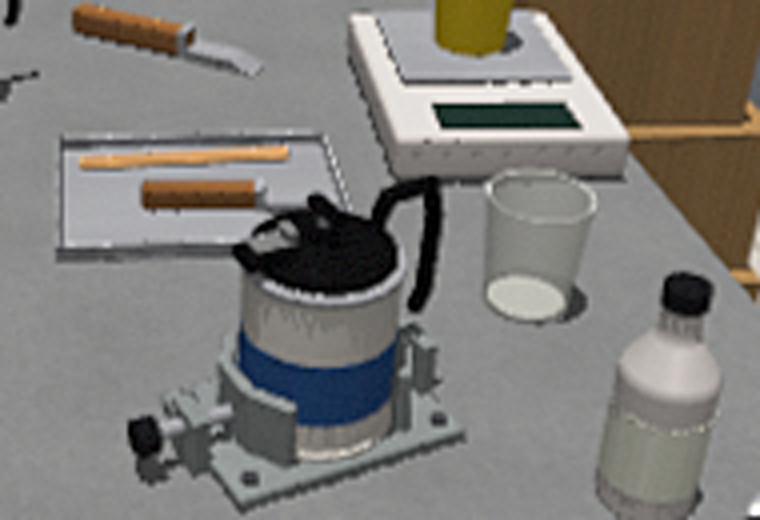

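```bash
cat > h.py <<'E'
import numpy as np, cv2, pickle
from cell import *
def cam(im):
    f=im["color"].shape[0]/2/np.tan(np.radians(im["vfov"])/2)
    K=np.array([[f,0,im["cx"]],[0,f,im["cy"]],[0,0,1]]); return K,np.array(im["camera_from_world"])
def proj(im,P):
    K,T=cam(im); P=np.atleast_2d(P).astype(float); c=P@T[:3,:3].T+T[:3,3]; u=c@K.T; return u[:,:2]/u[:,2:]
def ray(im,uv):
    K,T=cam(im); R=T[:3,:3]; o=-R.T@T[:3,3]; d=R.T@np.linalg.inv(K)@np.array([uv[0],uv[1],1.]); return o,d/np.linalg.norm(d)
def onz(im,uv,z):
    o,d=ray(im,uv); return o+d*(z-o[2])/d[2]
def tri(obs):
    A=0;b=0
    for im,uv in obs:
        o,d=ray(im,uv); M=np.eye(3)-np.outer(d,d); A=A+M; b=b+M@o
    return np.linalg.solve(A,b)
def grab(n,tag):
    im=get_image(n); pickle.dump(im,open(f"pics/{tag}.pkl","wb")); cv2.imwrite(f"pics/{tag}.png",im["color"][:,:,::-1]); return im
def load(tag): return pickle.load(open(f"pics/{tag}.pkl","rb"))
E
python3 - <<'E'
from h import *
S=grab("scene","s1");D=grab("side","d1")
c1=lambda u,v:(u/4+180-.4,v/4+150-.4); c2=lambda u,v:(u/4+210-.4,v/4+150-.4)
print("handle scene",onz(S,c1(485,360),28),"side",onz(D,c2(198,183),28))
print("tip scene",onz(S,c1(405,462),5))
print("handle ends",onz(S,c1(525,325),28),onz(S,c1(447,390),28))
print("tray corners scene",[onz(S,c1(*p),16).round() .tolist()for p in [(500,260),(302,420),(706,350),(515,525)]])
print("tin rim scene",onz(S,c1(142,128),142),"side",onz(D,c2(322,250),147))
print("clamp corners",[onz(S,c1(*p),12).round().tolist() for p in [(253,220),(180,343),(40,315)]],[onz(D,c2(*p),12).round().tolist() for p in [(465,432),(240,510)]])
print("handle loop", onz(S,c1(95,140),180), onz(D,c2(430,185),180))
print("beaker",onz(S,c1(108,470),3),onz(D,c2(530,295),3),"thinner",onz(D,c2(650,500),0))
E
```

```text
handle scene [519.00353025 300.51282405  28.        ] side [513.76131018 304.02000995  28.        ]
tip scene [627.21543539 300.37648862   5.        ]
handle ends [464.75593264 303.47935587  28.        ] [565.03834065 295.8207448   28.        ]
tray corners scene [[390.0, 235.0, 16.0], [644.0, 219.0, 16.0], [397.0, 427.0, 16.0], [645.0, 404.0, 16.0]]
tin rim scene [552.13717766  -6.09863222 142.        ] side [554.52797032  -4.86270857 147.        ]
clamp corners [[459.0, 28.0, 12.0], [624.0, 84.0, 12.0], [662.0, -30.0, 12.0]] [[658.0, -39.0, 12.0], [489.0, -101.0, 12.0]]
handle loop [628.92335518  17.08554197 180.        ] [631.21897874  17.59262185 180.        ]
beaker [758.03383199 127.52923833   3.        ] [765.89049861 136.76135247   3.        ] thinner [ 766.27457627 -106.40521819    0.        ]
```

```bash
cat >> h.py <<'E'
from scipy.spatial.transform import Rotation as Ro
def calc(pos,yaw):
    s=read_state(); R=Ro.from_euler('xyz',s["tool_rot"]); d=R.inv().apply(np.array(pos)-s["eef_pos"])
    cy=s["tool_rot"][2]; Rt=Ro.from_euler('xyz',[-np.pi/2,0,yaw]); rv=(R.inv()*Rt).as_rotvec()
    print("t",round(s["clock"],2),"pos",s["eef_pos"].round(1),"rot",s["tool_rot"].round(4),"w",round(s["width"],1),"F",s["force"].round(1),"| shift",d.round(1),"turn",rv.round(3))
E
python3 -m jog '[{"x":-22,"z":-44},{"x":-44,"z":-88},{"x":-66,"z":-132},{"x":-88,"z":-176,"ay":-0.14},{"x":-110,"z":-220,"ay":-0.28}]'
python3 -c "
from h import *
calc([517,302,160],1.51); print(read_state()['qpos'].round(3))"
```

```text
t 0.25 pos [216.5 612.6 241.9] rot [-1.5708e+00  9.0000e-04  1.2310e+00] w 85.3 F [-0.1 -0.3 -0.4] | shift [-192.6   82.  -386.8] turn [-0.    -0.279 -0.001]
[-1.297  0.629  0.038  1.518 -0.027  0.996 -0.02 ]$[0]: bad value
```

```bash

python3 -m jog '[{"x":-22,"y":0,"z":-44,"ax":0,"ay":0,"az":0,"grip":85},{"x":-44,"y":0,"z":-88,"ax":0,"ay":0,"az":0,"grip":85},{"x":-66,"y":0,"z":-132,"ax":0,"ay":0,"az":0,"grip":85},{"x":-88,"y":0,"z":-176,"ax":0,"ay":-0.14,"az":0,"grip":60},{"x":-110,"y":0,"z":-220,"ax":0,"ay":-0.28,"az":0,"grip":60}]'
python3 -c "
from h import *
calc([517,302,160],1.51); print(read_state()['qpos'].round(3))"
```

```text
clock: 0.75
eef_pos: [388.4, 434.4, 242.3]
tool_rot: [-1.571, 0.0, 1.517]
force: [1.4, -0.0, -0.1]
width: 60.5
t 0.75 pos [388.4 434.4 242.3] rot [-1.5711e+00  1.0000e-04  1.5171e+00] w 60.5 F [ 1.4 -0.  -0.1] | shift [-125.3   82.4 -135.5] turn [ 0.     0.007 -0.   ]
[-0.864  0.53  -0.04   1.711  0.026  0.901  0.603]
```

```bash

python3 -m jog '[{"x":-40,"y":20,"z":-35,"ax":0,"ay":0,"az":0,"grip":60},{"x":-75,"y":30,"z":-70,"ax":0,"ay":0,"az":0,"grip":60},{"x":-110,"y":30,"z":-105,"ax":0,"ay":0,"az":0,"grip":60},{"x":-125,"y":30,"z":-145,"ax":0,"ay":0,"az":0,"grip":60},{"x":-125,"y":30,"z":-190,"ax":0,"ay":0,"az":0,"grip":60}]'
python3 -c "
from h import *
calc([517,302,160],1.51); W=grab('wrist','w1'); T=np.array(W['camera_from_world']); print(-T[:3,:3].T@T[:3,3]); D=grab('side','d2'); S=grab('scene','s2')"
```

```text
clock: 1.25
eef_pos: [571.5, 294.6, 212.4]
tool_rot: [-1.57, 0.003, 1.506]
force: [1.1, 1.4, 0.1]
width: 60.0
t 1.25 pos [571.5 294.6 212.4] rot [-1.5704  0.0031  1.5063] w 60.0 F [1.1 1.4 0.1] | shift [ 4.  52.4 54.9] turn [-0.    -0.004 -0.003]
[490.8279543  299.81574917 344.2551296 ]
```

View pics/w1.png

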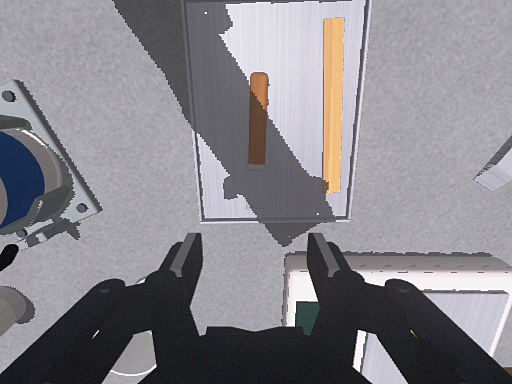

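```bash
python3 - <<'E'
from h import *
a=cv2.imread("pics/w1.png")
cv2.imwrite("pics/c3.png",cv2.resize(a[50:240,180:380],None,fx=3,fy=3,interpolation=cv2.INTER_CUBIC))
W=load("w1"); c=a.astype(int)
m=((c[:,:,2]-c[:,:,0])>35).astype(np.uint8)
n,l,st,ce=cv2.connectedComponentsWithStats(m)
for i in range(1,n):
    if st[i,4]>300:
        ys,xs=np.where(l==i); r=cv2.minAreaRect(np.c_[xs,ys].astype(np.float32)); print(st[i],r)
        b=cv2.boxPoints(r); 
        for p in b: print(p.round(1),onz(W,p,28).round(1),onz(W,p,8).round(1))
for p in [(184,2),(367,2),(202,221),(350,218)]: print(p,onz(W,p,16).round(1))
E
```

```text
[ 323   17   21  176 3292] ((332.052490234375, 104.48025512695312), (19.662397384643555, 175.37860107421875), 1.1934894323349)
[320.4 191.9] [603.2 372.8  28. ] [610.3 377.4   8. ]
[324.   16.6] [415.3 374.3  28. ] [410.6 379.    8. ]
[343.7  17. ] [417.  394.2  28. ] [412.3 400.1   8. ]
[340.1 192.4] [605.2 396.8  28. ] [612.5 403.    8. ]
[ 249   72   19   92 1447] ((257.90203857421875, 117.60430145263672), (17.52794647216797, 91.10704040527344), 1.2188751697540283)
[248.2 163. ] [561.4 286.9  28. ] [565.9 286.1   8. ]
[250.1  71.9] [462.1 296.   28. ] [460.3 295.8   8. ]
[267.6  72.2] [463.7 314.8  28. ] [461.9 315.7   8. ]
[265.7 163.3] [563.2 307.6  28. ] [567.8 308.1   8. ]
(184, 2) [389.8 232.   16. ]
(367, 2) [402.1 421.3  16. ]
(202, 221) [638.3 220.   16. ]
(350, 218) [646.1 414.7  16. ]
```

View pics/c3.png

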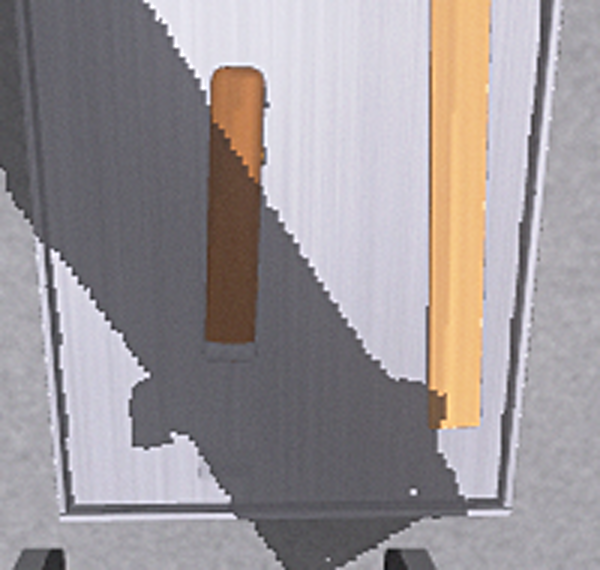

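```bash
python3 -c "
from h import *
W=load('w1'); print(onz(W,(256,169.5),22).round(1),onz(W,(259,72),28).round(1))
calc([517,301,50],1.491); calc([517,301,18],1.491)"
```

```text
[571.5 295.6  22. ] [462.8 305.5  28. ]
t 1.4 pos [572.6 297.5 211.7] rot [-1.5723e+00  5.0000e-04  1.5060e+00] w 60.0 F [-0.5  1.9  0.5] | shift [-1.000e-01  1.616e+02  5.590e+01] turn [ 0.001  0.015 -0.   ]
t 1.4 pos [572.6 297.5 211.7] rot [-1.5723e+00  5.0000e-04  1.5060e+00] w 60.0 F [-0.5  1.9  0.5] | shift [-1.000e-01  1.936e+02  5.590e+01] turn [ 0.001  0.015 -0.   ]
```

```bash
python3 -m jog '[{"x":0,"y":30,"z":35,"ax":0,"ay":0.015,"az":0,"grip":60},{"x":0,"y":65,"z":56,"ax":0,"ay":0.015,"az":0,"grip":60},{"x":0,"y":105,"z":56,"ax":0,"ay":0.015,"az":0,"grip":60},{"x":0,"y":140,"z":56,"ax":0,"ay":0.015,"az":0,"grip":60},{"x":0,"y":150,"z":56,"ax":0,"ay":0.015,"az":0,"grip":60}]'
python3 -c "
from h import *
W=grab('wrist','w2');D=grab('side','d3');calc([517,301,18],1.491)"
```

```text
clock: 1.9
eef_pos: [509.9, 302.6, 59.1]
tool_rot: [-1.565, 0.004, 1.498]
force: [0.2, 0.1, 0.5]
width: 60.1
t 2.0 pos [512.  303.1  61.2] rot [-1.5678  0.0017  1.4971] w 60.1 F [-0.1 -0.1  0.1] | shift [-1.6 43.2 -5.3] turn [-0.003  0.006 -0.002]
```

View pics/w2.png

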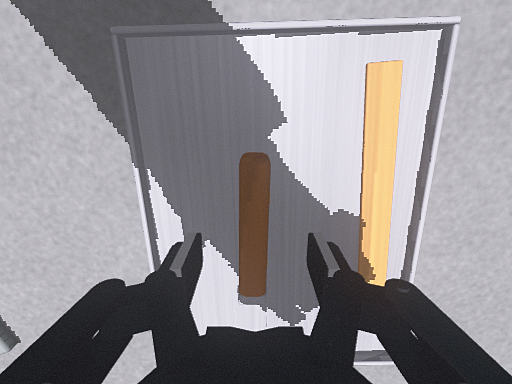

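View pics/d3.png

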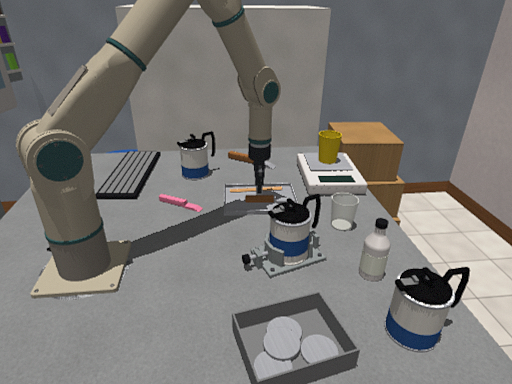

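```bash
python3 - <<'E'
from h import *
W=load("w2")
print("rear",onz(W,(254.5,153),27).round(1),"front",onz(W,(253,297),27).round(1))
for p in [(115,28),(458,18)]: print(onz(W,p,16).round(1))
print(onz(W,(240,170),28),onz(W,(270,170),28),onz(W,(238.5,290),28),onz(W,(266.5,290),28))
E
```

```text
rear [459.8 305.8  27. ] front [564.9 297.1  27. ]
[384.4 231.4  16. ]
[393.6 425.2  16. ]
[469.48595508 296.10071888  28.        ] [470.79769868 314.56686776  28.        ] [557.38367151 287.27327662  28.        ] [558.76164204 307.27420859  28.        ]
```

```bash
python3 -m jog '[{"x":-1.5,"y":20,"z":-4,"ax":0,"ay":0.009,"az":0,"grip":60},{"x":-1.5,"y":38,"z":-4,"ax":0,"ay":0.009,"az":0,"grip":60},{"x":-1.5,"y":42.5,"z":-4,"ax":0,"ay":0.009,"az":0,"grip":60},{"x":-1.5,"y":42.5,"z":-4,"ax":0,"ay":0.009,"az":0,"grip":20},{"x":-1.5,"y":42.5,"z":-4,"ax":0,"ay":0.009,"az":0,"grip":5}]'
python3 -m jog '[{"x":0,"y":0,"z":0,"ax":0,"ay":0,"az":0,"grip":5},{"x":0,"y":0,"z":0,"ax":0,"ay":0,"az":0,"grip":5}]'
```

```text
clock: 2.5
eef_pos: [518.3, 302.0, 21.3]
tool_rot: [-1.573, -0.002, 1.487]
force: [0.6, 0.1, -0.3]
width: 31.8
clock: 2.7
eef_pos: [518.5, 301.9, 21.5]
tool_rot: [-1.573, -0.002, 1.487]
force: [-0.5, -0.8, 5.7]
width: 18.8
```

```bash
python3 -m jog '[{"x":0,"y":0,"z":0,"ax":0,"ay":0,"az":0,"grip":5}]'; python3 -c "
from h import *
W=grab('wrist','w3');D=grab('side','d4');calc([517,301,18],1.488)
a=cv2.imread('pics/w3.png')[120:384,120:400]; b=cv2.imread('pics/d4.png')[140:230,200:320]
cv2.imwrite('pics/c4.png',np.hstack([cv2.resize(a,(420,396)),cv2.resize(b,(376,396),interpolation=cv2.INTER_CUBIC)]))
"
```

```text
clock: 2.8
eef_pos: [518.5, 302.0, 21.5]
tool_rot: [-1.573, -0.002, 1.487]
force: [-0.2, -0.6, 6.4]
width: 18.8
t 2.9 pos [518.4 301.9  21.5] rot [-1.5728 -0.0017  1.487 ] w 18.8 F [-0.9 -1.1  6.2] | shift [-1.1  3.5  1.4] turn [ 0.002 -0.001  0.002]
```

View pics/c4.png

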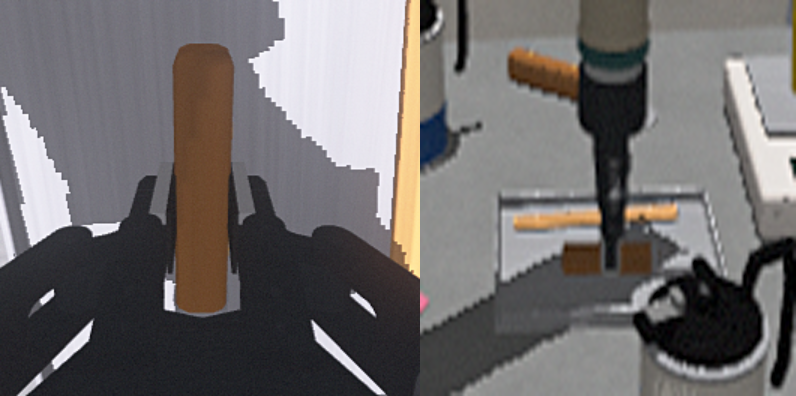

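```bash
python3 -m jog '[{"x":0,"y":0,"z":0,"ax":0,"ay":0,"az":0,"grip":35},{"x":0,"y":3,"z":0,"ax":0,"ay":0,"az":0,"grip":40},{"x":0,"y":3,"z":0,"ax":0,"ay":0,"az":0,"grip":40}]'
python3 -m jog '[{"x":0,"y":0,"z":0,"ax":0,"ay":0,"az":0,"grip":5},{"x":0,"y":0,"z":0,"ax":0,"ay":0,"az":0,"grip":5},{"x":0,"y":0,"z":0,"ax":0,"ay":0,"az":0,"grip":5},{"x":0,"y":0,"z":0,"ax":0,"ay":0,"az":0,"grip":5}]'
```

```text
clock: 3.2
eef_pos: [517.2, 301.0, 16.4]
tool_rot: [-1.57, 0.0, 1.487]
force: [-0.3, -0.2, -0.6]
width: 40.3
clock: 3.6
eef_pos: [517.5, 301.3, 16.8]
tool_rot: [-1.571, -0.0, 1.487]
force: [-0.2, -0.3, 0.7]
width: 18.7
```

```bash
python3 -m jog '[{"x":0,"y":-30,"z":0,"ax":0,"ay":0,"az":0,"grip":5},{"x":0,"y":-80,"z":0,"ax":0,"ay":0,"az":0,"grip":5},{"x":0,"y":-130,"z":0,"ax":0,"ay":0,"az":0,"grip":5},{"x":0,"y":-180,"z":0,"ax":0,"ay":0,"az":0,"grip":5},{"x":0,"y":-205,"z":0,"ax":0,"ay":0,"az":0,"grip":5}]'
cat >> h.py <<'E'
def circ(im,c,r,z,n=72):
    t=np.linspace(0,2*np.pi,n); return proj(im,np.c_[c[0]+r*np.cos(t),c[1]+r*np.sin(t),0*t+z])
def overlay(tag,cx,cy,yaw,box,s,out):
    im=load(tag); a=cv2.imread(f"pics/{tag}.png")[box[1]:box[3],box[0]:box[2]]; a=cv2.resize(a,None,fx=s,fy=s,interpolation=cv2.INTER_CUBIC)
    f=lambda p:(((p+0.5-np.array(box[:2]))*s-0.5)*8).round().astype(np.int32)
    for r,z,c in [(56,142,(0,255,0)),(50,147,(0,0,255)),(56,12,(255,255,0))]:
        cv2.polylines(a,[f(circ(im,(cx,cy),r,z))],True,c,1,cv2.LINE_AA,3)
    R=np.array([[np.cos(yaw),-np.sin(yaw)],[np.sin(yaw),np.cos(yaw)]])
    for p,q in [((-50,0),(50,0)),((0,-50),(0,50))]:
        w=[[*(R@np.array(p)+[cx,cy]),147],[*(R@np.array(q)+[cx,cy]),147]]
        cv2.polylines(a,[f(proj(im,w))],False,(255,0,255),1,cv2.LINE_AA,3)
    cv2.imwrite(out,a)
E
python3 -c "
from h import *
calc([517,301,120],1.488)
overlay('s1',553,-5,0.31,(180,150,280,250),6,'pics/o1.png')
overlay('d1',553,-5,0.31,(250,180,350,280),6,'pics/o2.png')
D=grab('side','d5');S=grab('scene','s5')"
```

```text
clock: 4.1
eef_pos: [519.0, 302.1, 226.2]
tool_rot: [-1.576, -0.004, 1.487]
force: [0.6, -0.5, -0.5]
width: 19.0
t 4.1 pos [519.  302.1 226.2] rot [-1.5756 -0.0037  1.4869] w 19.0 F [ 0.6 -0.5 -0.5] | shift [ -1.6 106.2   2.4] turn [ 0.005 -0.001  0.004]
```

View pics/o1.png

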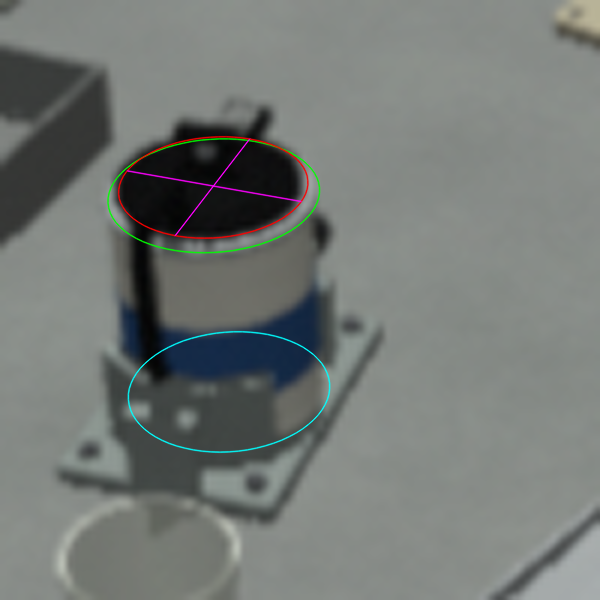

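View pics/o2.png

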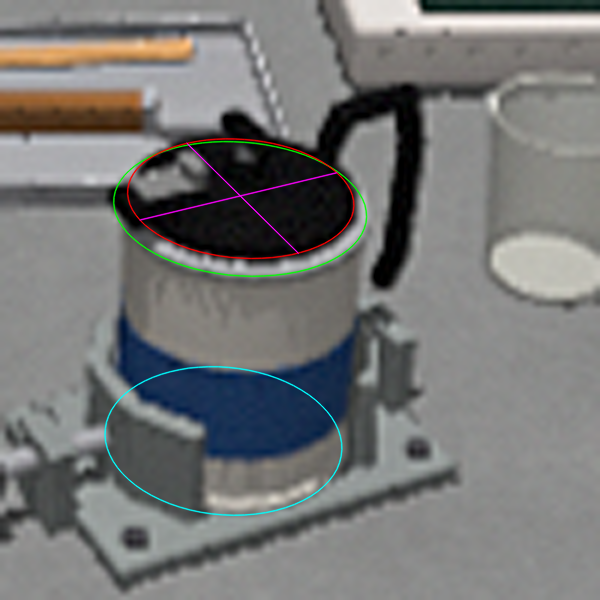

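View pics/d5.png

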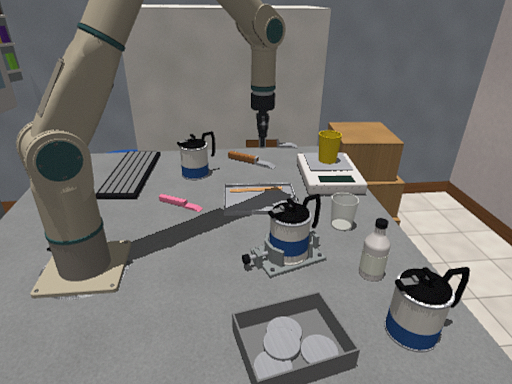

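```bash
python3 -c "
from h import *
S=load('s1');D=load('d1')
print('loop end',tri([(S,(205.8,213)),(D,(313.8,226.7))]).round(1))
print('loop top outer',tri([(S,(203,188)),(D,(317,195.5))]).round(1))
a=cv2.imread('pics/s5.png'); b=cv2.imread('pics/d5.png')
cv2.imwrite('pics/c5.png',np.hstack([cv2.resize(a[130:250,240:380],None,fx=2.8,fy=2.8,interpolation=cv2.INTER_CUBIC),cv2.resize(b[100:184,220:318],(392,336),interpolation=cv2.INTER_CUBIC)]))
"
```

```text
loop end [632.9  20.3  77.6]
loop top outer [635.6  24.2 175.6]
```

View pics/c5.png

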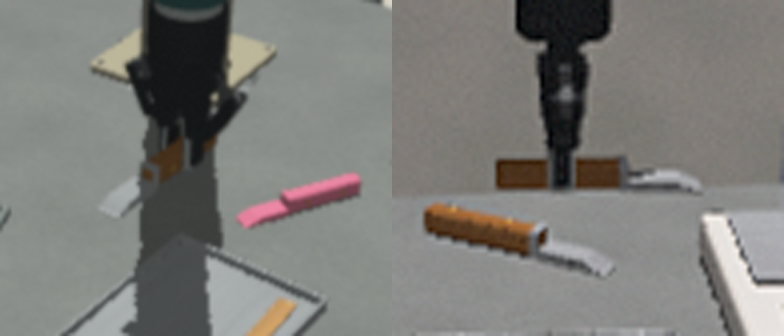

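```bash
python3 -c "
from h import *
S=load('s5');D=load('d5')
t=tri([(S,(279.3,205.5)),(D,(296.5,146.5))]);print('tip',t.round(1), proj(S,t),proj(D,t))
s=read_state();p=s['eef_pos'];y=s['tool_rot'][2]-np.pi/2
e=p+[115*np.cos(y),115*np.sin(y),-12.8]; print(e,proj(S,e),proj(D,e))
y=0.315; L=lambda d,sg:(553-sg*d*np.sin(y),-5+sg*d*np.cos(y))
for sg in (1,-1): print(sg,'gripper at tip r=60',np.round(L(60+113.5,sg),1),'tip r 53',np.round(L(53+113.5,sg),1))
"
```

```text
tip [631.4 291.8 216. ] [[278.5354894 206.1626016]] [[295.87049662 145.98316598]]
[634.25108062 292.86789367 213.31646943] [[278.25237362 207.6395498 ]] [[296.58675886 146.60710124]]
1 gripper at tip r=60 [499.2 160. ] tip r 53 [501.4 153.3]
-1 gripper at tip r=60 [ 606.8 -170. ] tip r 53 [ 604.6 -163.3]
```

```bash
python3 -c "
from h import *
calc([501,154,175],0.315)"
```

```text
t 4.2 pos [519.7 302.5 226.1] rot [-1.5774 -0.0051  1.4868] w 18.8 F [ 0.4 -0.1 -1. ] | shift [-149.8   50.3    6.5] turn [0.003 1.172 0.008]
```

```bash
python3 -m jog '[{"x":-20,"y":0,"z":0,"ax":0,"ay":0.146,"az":0,"grip":5},{"x":-40,"y":0,"z":2,"ax":0,"ay":0.292,"az":0,"grip":5},{"x":-60,"y":0,"z":3,"ax":0,"ay":0.438,"az":0,"grip":5},{"x":-80,"y":0,"z":4,"ax":0,"ay":0.584,"az":0,"grip":5},{"x":-100,"y":0,"z":5,"ax":0,"ay":0.73,"az":0,"grip":5}]'; python3 -c "
from h import *
calc([501,154,175],0.315)"
```

```text
clock: 4.7
eef_pos: [502.9, 200.7, 220.1]
tool_rot: [-1.57, 0.003, 0.751]
force: [0.1, -0.3, -1.2]
width: 18.5
t 4.7 pos [502.9 200.7 220.1] rot [-1.5699  0.0032  0.7509] w 18.5 F [ 0.1 -0.3 -1.2] | shift [-33.1  45.2 -32.9] turn [-0.     0.436 -0.003]
```

```bash
python3 -m jog '[{"x":-10,"y":5,"z":-11,"ax":0,"ay":0.146,"az":0,"grip":5},{"x":-20,"y":15,"z":-22,"ax":0,"ay":0.292,"az":0,"grip":5},{"x":-33,"y":30,"z":-33,"ax":0,"ay":0.438,"az":0,"grip":5},{"x":-33,"y":46,"z":-33,"ax":0,"ay":0.438,"az":0,"grip":5},{"x":-33,"y":46,"z":-33,"ax":0,"ay":0.438,"az":0,"grip":5}]'; python3 -c "
from h import *
calc([501,154,165],0.315);D=grab('side','d6');S=grab('scene','s6');calc([501,154,165],0.315)
a=cv2.imread('pics/s6.png'); b=cv2.imread('pics/d6.png')
cv2.imwrite('pics/c6.png',np.hstack([cv2.resize(a[130:250,180:280],None,fx=4,fy=4,interpolation=cv2.INTER_CUBIC),cv2.resize(b[140:260,230:330],None,fx=4,fy=4,interpolation=cv2.INTER_CUBIC)]))
"
```

```text
clock: 5.2
eef_pos: [500.3, 154.2, 172.8]
tool_rot: [-1.571, 0.007, 0.318]
force: [-0.4, 0.7, -0.7]
width: 18.9
t 5.2 pos [500.3 154.2 172.8] rot [-1.5714  0.0071  0.3182] w 18.9 F [-0.4  0.7 -0.7] | shift [ 0.7  7.8 -0.4] turn [ 0.001  0.003 -0.007]
t 5.3 pos [502.2 155.5 174.9] rot [-1.5708  0.0023  0.3197] w 19.0 F [ 0.1  0.7 -0.1] | shift [-1.5  9.9 -1. ] turn [ 0.     0.005 -0.002]
```

View pics/c6.png

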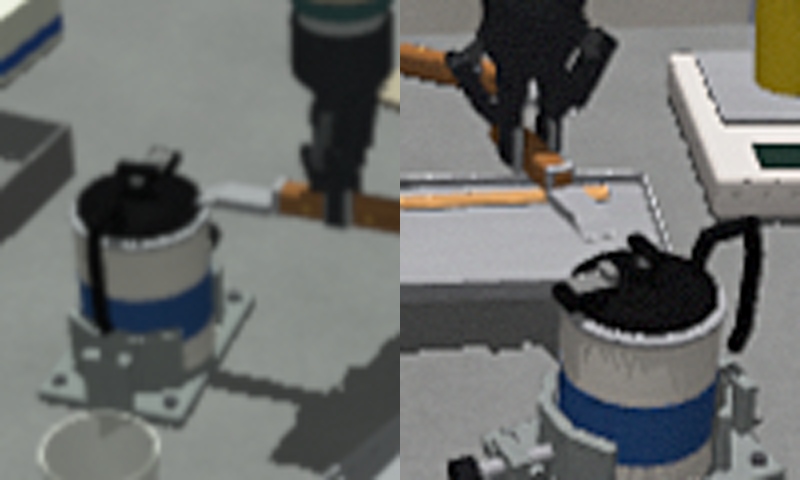

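```bash
python3 -m jog '[{"x":0,"y":8,"z":0,"ax":0,"ay":0.005,"az":0,"grip":5},{"x":0,"y":16,"z":0,"ax":0,"ay":0.005,"az":0,"grip":5},{"x":0,"y":18,"z":0,"ax":0,"ay":0.005,"az":0,"grip":5},{"x":0,"y":18,"z":0,"ax":0,"ay":0.005,"az":0,"grip":5}]';  python3 -m jog '[{"x":0,"y":1,"z":0,"ax":0,"ay":0,"az":0,"grip":5},{"x":0,"y":1,"z":0,"ax":0,"ay":0,"az":0,"grip":5}]'
```

```text
clock: 5.7
eef_pos: [502.5, 155.4, 157.4]
tool_rot: [-1.571, 0.001, 0.314]
force: [0.0, 0.8, -2.1]
width: 18.8
clock: 5.9
eef_pos: [503.0, 155.4, 156.9]
tool_rot: [-1.571, -0.0, 0.314]
force: [-0.2, 0.0, -1.9]
width: 18.8
```

```bash
for i in 1; do python3 -m jog '[{"x":0,"y":1,"z":0,"ax":0,"ay":0,"az":0,"grip":5},{"x":0,"y":1,"z":0,"ax":0,"ay":0,"az":0,"grip":5}]'; done;  python3 -m jog '[{"x":0,"y":1,"z":0,"ax":0,"ay":0,"az":0,"grip":5},{"x":0,"y":1,"z":0,"ax":0,"ay":0,"az":0,"grip":5}]'
```

```text
clock: 6.1
eef_pos: [502.9, 155.4, 155.9]
tool_rot: [-1.571, -0.0, 0.314]
force: [-0.0, 0.3, -1.2]
width: 18.9
clock: 6.3
eef_pos: [502.9, 155.4, 154.8]
tool_rot: [-1.571, -0.0, 0.314]
force: [-0.3, 0.8, -0.3]
width: 19.0
```

```bash
python3 -m jog '[{"x":0,"y":0.7,"z":0,"ax":0,"ay":0,"az":0,"grip":5},{"x":0,"y":0.7,"z":0,"ax":0,"ay":0,"az":0,"grip":5}]'; python3 -c "
from h import *
D=grab('side','d7');S=grab('scene','s7');calc([501,154,165],0.315)
a=cv2.imread('pics/s7.png'); b=cv2.imread('pics/d7.png')
cv2.imwrite('pics/c7.png',np.hstack([cv2.resize(a[170:220,200:260],None,fx=6,fy=6,interpolation=cv2.INTER_CUBIC),cv2.resize(b[180:230,260:320],None,fx=6,fy=6,interpolation=cv2.INTER_CUBIC)]))
"
```

```text
clock: 6.5
eef_pos: [502.9, 155.4, 154.2]
tool_rot: [-1.571, -0.0, 0.314]
force: [-1.3, 0.9, 1.1]
width: 18.6
t 6.6 pos [503.  155.4 154.3] rot [-1.5707e+00 -4.0000e-04  3.1400e-01] w 18.6 F [0.1 0.2 1.2] | shift [ -2.3 -10.7  -0.7] turn [-0.    -0.001  0.   ]
```

View pics/c7.png

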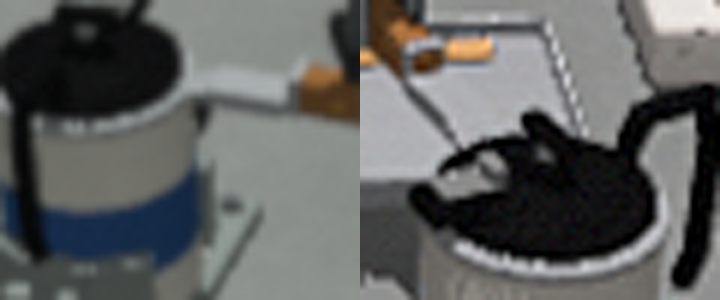

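```bash
python3 -m jog '[{"x":0,"y":0,"z":-1.5,"ax":0,"ay":0,"az":0,"grip":5},{"x":0,"y":0,"z":-3,"ax":0,"ay":0,"az":0,"grip":5},{"x":0,"y":0,"z":-4.5,"ax":0,"ay":0,"az":0,"grip":5},{"x":0,"y":0,"z":-4.5,"ax":0,"ay":0,"az":0,"grip":5}]'; 
```

```text
clock: 7.0
eef_pos: [504.6, 150.7, 154.2]
tool_rot: [-1.571, -0.0, 0.314]
force: [-0.0, -0.8, 1.5]
width: 18.9
```

```bash
python3 -m jog '[{"x":0,"y":0,"z":-1,"ax":0,"ay":0,"az":0,"grip":5},{"x":0,"y":0,"z":-2,"ax":0,"ay":0,"az":0,"grip":5},{"x":0,"y":0,"z":-2,"ax":0,"ay":0,"az":0,"grip":5}]'; 
```

```text
clock: 7.3
eef_pos: [504.7, 149.9, 154.2]
tool_rot: [-1.57, -0.0, 0.314]
force: [-1.3, 3.7, 2.7]
width: 18.7
```

```bash
python3 -m jog '[{"x":0,"y":0,"z":-1,"ax":0,"ay":0,"az":0,"grip":5},{"x":0,"y":0,"z":-2,"ax":0,"ay":0,"az":0,"grip":5},{"x":0,"y":0,"z":-2,"ax":0,"ay":0,"az":0,"grip":5}]'; 
```

```text
clock: 7.6
eef_pos: [504.9, 149.2, 154.2]
tool_rot: [-1.568, 0.0, 0.315]
force: [-2.3, 7.4, 3.3]
width: 18.7
```

```bash
python3 -m jog '[{"x":0,"y":0,"z":-1,"ax":0,"ay":0,"az":0,"grip":5},{"x":0,"y":0,"z":-1,"ax":0,"ay":0,"az":0,"grip":5}]'; python3 -c "
from h import *
D=grab('side','d8');S=grab('scene','s8')
a=cv2.imread('pics/s8.png'); b=cv2.imread('pics/d8.png')
cv2.imwrite('pics/c8.png',np.hstack([cv2.resize(a[170:220,200:260],None,fx=6,fy=6,interpolation=cv2.INTER_CUBIC),cv2.resize(b[180:230,260:320],None,fx=6,fy=6,interpolation=cv2.INTER_CUBIC)]))
"
```

```text
clock: 7.8
eef_pos: [504.9, 149.0, 154.2]
tool_rot: [-1.568, 0.0, 0.316]
force: [-3.0, 8.2, 4.4]
width: 18.7
```

View pics/c8.png

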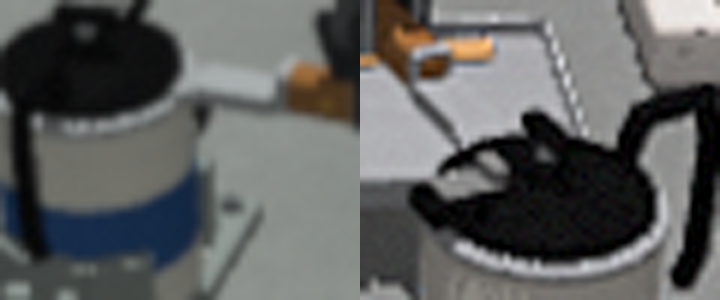

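```bash
python3 -m jog '[{"x":0,"y":0,"z":-1,"ax":0,"ay":0,"az":0,"grip":5},{"x":0,"y":0,"z":-1.5,"ax":0,"ay":0,"az":0,"grip":5},{"x":0,"y":0,"z":-1.5,"ax":0,"ay":0,"az":0,"grip":5}]'; 
```

```text
clock: 8.2
eef_pos: [505.1, 148.5, 154.3]
tool_rot: [-1.566, 0.001, 0.317]
force: [-4.0, 9.6, 5.2]
width: 18.7
```

```bash
python3 -m jog '[{"x":0,"y":0,"z":-1,"ax":0,"ay":0,"az":0,"grip":5},{"x":0,"y":0,"z":-1.5,"ax":0,"ay":0,"az":0,"grip":5},{"x":0,"y":0,"z":-1.5,"ax":0,"ay":0,"az":0,"grip":5}]'; 
```

```text
clock: 8.5
eef_pos: [505.3, 147.7, 154.3]
tool_rot: [-1.566, 0.001, 0.317]
force: [-4.3, 10.9, 6.2]
width: 18.9
```

```bash
python3 -m jog '[{"x":0,"y":0,"z":-1,"ax":0,"ay":0,"az":0,"grip":5},{"x":0,"y":0,"z":-1,"ax":0,"ay":0,"az":0,"grip":5}]'; 
```

```text
clock: 8.7
eef_pos: [505.7, 146.8, 154.3]
tool_rot: [-1.566, 0.0, 0.317]
force: [-3.6, 10.9, 5.2]
width: 19.1
```

```bash
python3 -m jog '[{"x":0,"y":0,"z":-1,"ax":0,"ay":0,"az":0,"grip":5},{"x":0,"y":0,"z":-1.5,"ax":0,"ay":0,"az":0,"grip":5},{"x":0,"y":0,"z":-1.5,"ax":0,"ay":0,"az":0,"grip":5}]'; python3 -c "
from h import *
D=grab('side','d9');S=grab('scene','s9')
a=cv2.imread('pics/s9.png'); b=cv2.imread('pics/d9.png')
cv2.imwrite('pics/c9.png',np.hstack([cv2.resize(a[170:220,200:260],None,fx=6,fy=6,interpolation=cv2.INTER_CUBIC),cv2.resize(b[180:230,260:320],None,fx=6,fy=6,interpolation=cv2.INTER_CUBIC)]))
"
```

```text
clock: 9.0
eef_pos: [506.1, 145.7, 154.3]
tool_rot: [-1.565, 0.0, 0.317]
force: [-4.7, 12.0, 4.1]
width: 18.8
```

View pics/c9.png

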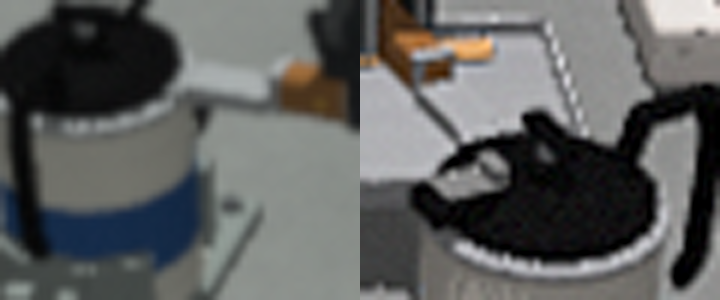

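```bash
python3 -m jog '[{"x":0,"y":0,"z":-1,"ax":0,"ay":0,"az":0,"grip":5},{"x":0,"y":0,"z":-1,"ax":0,"ay":0,"az":0,"grip":5}]'; cat >> h.py <<'E'
def rise(t0,t1):
    # shift (px) of lid patches between two pictures, by ECC, with the mm of vertical rise that it would mean
    for cam_,pts in (("s",[("tee",553,-5,178,9),("loop",630,20,178,7)]),("d",[("tee",553,-5,178,8),("loop",628,18,180,8)])):
        A=load(cam_+t0);B=load(cam_+t1)
        for n,x,y,z,h in pts:
            u=proj(A,[x,y,z])[0]; k=np.linalg.norm(proj(A,[x,y,z+10])[0]-u)/10
            c=lambda I:cv2.resize(cv2.cvtColor(I["color"],cv2.COLOR_RGB2GRAY)[int(u[1])-h:int(u[1])+h+1,int(u[0])-h:int(u[0])+h+1],None,fx=4,fy=4,interpolation=cv2.INTER_CUBIC)
            try:
                w=np.eye(2,3,dtype=np.float32); cc,w=cv2.findTransformECC(c(A),c(B),w,cv2.MOTION_TRANSLATION,(3,200,1e-5),None,3)
                print(cam_,n,"dx",round(w[0,2]/4,2),"dy",round(w[1,2]/4,2),"rise",round(-w[1,2]/4/k,2),"cc",round(cc,3))
            except Exception as e: print(cam_,n,"fail")
E
python3 -c "
from h import *
D=grab('side','d10');S=grab('scene','s10')
rise('7','9'); rise('7','10'); rise('6','7')"
```

```text
clock: 9.3
eef_pos: [506.5, 144.6, 154.3]
tool_rot: [-1.565, 0.0, 0.317]
force: [-4.2, 11.4, 5.2]
width: 18.9
s tee dx -0.3 dy -0.19 rise 0.7 cc 0.997
s loop dx -0.23 dy -0.09 rise 0.31 cc 0.994
d tee dx 0.11 dy -0.2 rise 0.59 cc 0.99
d loop dx 0.19 dy 0.02 rise -0.08 cc 0.994
s tee dx -0.29 dy -0.25 rise 0.92 cc 0.997
s loop dx -0.24 dy -0.12 rise 0.44 cc 0.993
d tee dx 0.13 dy -0.25 rise 0.76 cc 0.992
d loop dx 0.22 dy 0.02 rise -0.05 cc 0.995
s tee dx 0.0 dy 0.0 rise -0.0 cc 1.0
s loop dx -0.0 dy -0.0 rise 0.01 cc 1.0
d tee dx -0.0 dy 0.0 rise -0.0 cc 0.999
d loop dx -0.01 dy 0.01 rise -0.02 cc 0.999
```

```bash
cat >> h.py <<'E'
TC=np.array([553,-5,142.]); TY=0.315
def lidfit(t0,t1,verb=False):
    ex=np.array([np.cos(TY),np.sin(TY),0]); ey=np.array([-np.sin(TY),np.cos(TY),0]); ez=np.array([0,0,1.])
    P=[("s",[553,-5,178],9),("s",[630,20,178],7),("d",[553,-5,178],8),("d",[628,18,180],8)]
    A_=[];b=[]
    for cm,X,h in P:
        A=load(cm+t0);B=load(cm+t1);X=np.array(X,float);u=proj(A,X)[0];r=X-TC
        c=lambda I:cv2.resize(cv2.cvtColor(I["color"],cv2.COLOR_RGB2GRAY)[int(u[1])-h:int(u[1])+h+1,int(u[0])-h:int(u[0])+h+1],None,fx=4,fy=4,interpolation=cv2.INTER_CUBIC)
        try: cc,w=cv2.findTransformECC(c(A),c(B),np.eye(2,3,dtype=np.float32),cv2.MOTION_TRANSLATION,(3,200,1e-5),None,3)
        except Exception: print("fail",cm,X); continue
        if cc<0.95: print("low cc",cm,X,cc); continue
        # unknowns: rise h mm, tilt about ex (mm at 50mm: left up), sx, sy
        V=[ez,np.cross(ex,r)/50,ex,ey]
        A_.append(np.array([(proj(A,X+v)[0]-u) for v in V]).T); b.append(w[:,2]/4)
    A_=np.vstack(A_+[np.diag([0,0,.02,.02])]);b=np.r_[np.concatenate(b),0,0,0,0]
    x,*_=np.linalg.lstsq(A_,b,rcond=None)
    print(t0,t1,"rise",x[0].round(2),"L edge",(x[0]+x[1]).round(2),"R edge",(x[0]-x[1]).round(2),"tilt",(x[1]/50).round(4),"sx,sy",x[2:].round(2),"res px",np.abs(A_@x-b).max().round(2))
E
python3 -c "
from h import *
lidfit('7','8');lidfit('7','9');lidfit('7','10')"
```

```text
7 8 rise 0.06 L edge 0.52 R edge -0.4 tilt 0.0092 sx,sy [0.04 0.17] res px 0.03
7 9 rise 0.58 L edge 4.52 R edge -3.37 tilt 0.0789 sx,sy [0.12 2.22] res px 0.11
7 10 rise 0.74 L edge 6.35 R edge -4.88 tilt 0.1123 sx,sy [0.13 3.41] res px 0.11
```

```bash
sed -i 's/np.diag(\[0,0,.02,.02\])/np.diag([0,0,.15,.15])/' h.py
python3 -c "
from h import *
lidfit('7','8');lidfit('7','9');lidfit('7','10')"
```

```text
7 8 rise 0.06 L edge 0.3 R edge -0.18 tilt 0.0049 sx,sy [0.04 0.01] res px 0.03
7 9 rise 0.54 L edge 1.57 R edge -0.48 tilt 0.0205 sx,sy [0.1  0.07] res px 0.13
7 10 rise 0.68 L edge 1.81 R edge -0.45 tilt 0.0226 sx,sy [0.11 0.11] res px 0.14
```

```bash
python3 -m jog '[{"x":0,"y":0,"z":-0.7,"ax":0,"ay":0,"az":0,"grip":5},{"x":0,"y":0,"z":-1.2,"ax":0,"ay":0,"az":0,"grip":5},{"x":0,"y":0,"z":-1.2,"ax":0,"ay":0,"az":0,"grip":5}]'
python3 -m jog '[{"x":0,"y":0,"z":4,"ax":0,"ay":0,"az":0,"grip":5},{"x":0,"y":0,"z":10,"ax":0,"ay":0,"az":0,"grip":5},{"x":0,"y":-1,"z":20,"ax":0,"ay":0,"az":0,"grip":5},{"x":0,"y":-15,"z":30,"ax":0,"ay":0,"az":0,"grip":5},{"x":0,"y":-55,"z":35,"ax":0,"ay":0,"az":0,"grip":5}]'
python3 -c "
from h import *
calc([606,-162,215],-2.827)
D=grab('side','d11');S=grab('scene','s11')
lidfit('7','11');calc([606,-162,215],-2.827)"
```

```text
clock: 9.7
eef_pos: [506.8, 143.7, 154.3]
tool_rot: [-1.565, 0.0, 0.318]
force: [-3.9, 11.4, 5.1]
width: 19.0
clock: 10.2
eef_pos: [493.8, 172.8, 206.4]
tool_rot: [-1.571, 0.009, 0.315]
force: [0.1, 1.2, -0.6]
width: 18.6
t 10.2 pos [493.8 172.8 206.4] rot [-1.5709  0.0094  0.3147] w 18.6 F [ 0.1  1.2 -0.6] | shift [   3.    -8.6 -353. ] turn [-0.015 -3.141 -0.   ]
7 11 rise 0.73 L edge 1.91 R edge -0.45 tilt 0.0236 sx,sy [0.09 0.13] res px 0.18
t 10.3 pos [499.3 174.1 212.4] rot [-1.57   -0.0067  0.3152] w 19.2 F [ 0.6 -0.4 -1.5] | shift [  -2.8   -2.8 -352.6] turn [ 1.100e-02 -3.141e+00  1.000e-03]
```

```bash
python3 -m jog '[{"x":0,"y":-2,"z":-16,"ax":0,"ay":0.148,"az":0,"grip":5},{"x":0,"y":-3,"z":-33,"ax":0,"ay":0.296,"az":0,"grip":5},{"x":0,"y":-3,"z":-50,"ax":0,"ay":0.444,"az":0,"grip":5},{"x":0,"y":-3,"z":-67,"ax":0,"ay":0.592,"az":0,"grip":5},{"x":0,"y":-3,"z":-84,"ax":0,"ay":0.74,"az":0,"grip":5}]'
python3 -c "
from h import *
calc([606,-162,215],-2.827);print(read_state()['qpos'].round(2))"
```

```text
clock: 10.8
eef_pos: [522.7, 91.8, 211.3]
tool_rot: [-1.572, 0.001, -0.432]
force: [1.2, -0.0, -2.3]
width: 18.9
t 10.8 pos [522.7  91.8 211.3] rot [-1.5718e+00  1.1000e-03 -4.3250e-01] w 18.9 F [ 1.2 -0.  -2.3] | shift [ 182.    -3.7 -195.6] turn [2.000e-03 2.395e+00 1.000e-03]
[-0.57  0.55  0.51  1.89 -0.36  0.8  -0.29]
```

```bash
python3 -m jog '[{"x":11,"y":-3,"z":-12,"ax":0,"ay":0.148,"az":0,"grip":5},{"x":22,"y":-4,"z":-24,"ax":0,"ay":0.296,"az":0,"grip":5},{"x":33,"y":-4,"z":-36,"ax":0,"ay":0.444,"az":0,"grip":5},{"x":45,"y":-4,"z":-48,"ax":0,"ay":0.592,"az":0,"grip":5},{"x":57,"y":-4,"z":-60,"ax":0,"ay":0.74,"az":0,"grip":5}]'
python3 -c "
from h import *
calc([606,-162,215],-2.827);print(read_state()['qpos'].round(2))"
```

```text
clock: 11.3
eef_pos: [550.0, 13.8, 215.3]
tool_rot: [-1.572, 0.0, -1.172]
force: [-0.6, 0.7, -1.4]
width: 19.1
t 11.3 pos [550.   13.8 215.3] rot [-1.5721e+00  4.0000e-04 -1.1724e+00] w 19.1 F [-0.6  0.7 -1.4] | shift [183.8   0.3 -16.6] turn [1.000e-03 1.655e+00 1.000e-03]
[-0.53  0.62  0.72  1.84 -0.52  0.88 -0.74]
```

```bash
python3 -m jog '[{"x":17,"y":0,"z":-1,"ax":0,"ay":0.148,"az":0,"grip":5},{"x":34,"y":0,"z":-3,"ax":0,"ay":0.296,"az":0,"grip":5},{"x":51,"y":0,"z":-4,"ax":0,"ay":0.444,"az":0,"grip":5},{"x":68,"y":0,"z":-6,"ax":0,"ay":0.592,"az":0,"grip":5},{"x":85,"y":0,"z":-8,"ax":0,"ay":0.74,"az":0,"grip":5}]'
python3 -c "
from h import *
calc([606,-162,215],-2.827);print(read_state()['qpos'].round(2))"
```

```text
clock: 11.8
eef_pos: [576.2, -67.3, 215.2]
tool_rot: [-1.572, -0.001, -1.912]
force: [1.2, 0.2, -1.3]
width: 18.7
t 11.8 pos [576.2 -67.3 215.2] rot [-1.5722e+00 -6.0000e-04 -1.9124e+00] w 18.7 F [ 1.2  0.2 -1.3] | shift [79.2  0.1 59.8] turn [0.001 0.915 0.001]
[-0.46  0.73  0.9   1.76 -0.67  0.99 -1.2 ]
```

```bash
python3 -m jog '[{"x":13,"y":0,"z":10,"ax":0,"ay":0.148,"az":0,"grip":5},{"x":26,"y":0,"z":20,"ax":0,"ay":0.296,"az":0,"grip":5},{"x":39,"y":0,"z":30,"ax":0,"ay":0.444,"az":0,"grip":5},{"x":52,"y":0,"z":40,"ax":0,"ay":0.592,"az":0,"grip":5},{"x":66,"y":0,"z":50,"ax":0,"ay":0.74,"az":0,"grip":5}]'
python3 -c "
from h import *
calc([606,-162,180],-2.827);print(read_state()['qpos'].round(2))"
```

```text
clock: 12.3
eef_pos: [601.8, -145.8, 215.0]
tool_rot: [-1.572, -0.001, -2.652]
force: [0.7, -0.8, -0.7]
width: 18.9
t 12.3 pos [ 601.8 -145.8  215. ] rot [-1.5718e+00 -1.3000e-03 -2.6521e+00] w 18.9 F [ 0.7 -0.8 -0.7] | shift [ 3.9 35.  16.3] turn [0.001 0.175 0.001]
[-0.37  0.86  1.07  1.65 -0.81  1.14 -1.73]
```

```bash
python3 -m jog '[{"x":2,"y":5,"z":10,"ax":0,"ay":0.09,"az":0,"grip":5},{"x":4,"y":15,"z":19,"ax":0,"ay":0.175,"az":0,"grip":5},{"x":4,"y":40,"z":19,"ax":0,"ay":0.175,"az":0,"grip":5},{"x":4,"y":56,"z":19,"ax":0,"ay":0.175,"az":0,"grip":5},{"x":4,"y":57,"z":19,"ax":0,"ay":0.175,"az":0,"grip":5}]'
python3 -c "
from h import *
calc([605,-165,156],-2.827);D=grab('side','d12');S=grab('scene','s12');calc([605,-165,156],-2.827)
a=cv2.imread('pics/s12.png'); b=cv2.imread('pics/d12.png')
cv2.imwrite('pics/c12.png',np.hstack([cv2.resize(a[130:230,140:240],None,fx=4,fy=4,interpolation=cv2.INTER_CUBIC),cv2.resize(b[170:270,260:360],None,fx=4,fy=4,interpolation=cv2.INTER_CUBIC)]))
lidfit('7','12')
y=0.315;s=read_state();p=s['eef_pos'];yy=s['tool_rot'][2]-np.pi/2;print(np.linalg.norm((p+113.5*np.array([np.cos(yy),np.sin(yy),0]))[:2]-TC[:2]))
"
```

```text
clock: 12.8
eef_pos: [606.0, -163.3, 156.0]
tool_rot: [-1.574, -0.004, -2.821]
force: [-0.5, -0.5, -4.9]
width: 18.6
t 12.8 pos [ 606.  -163.3  156. ] rot [-1.5737 -0.0042 -2.821 ] w 18.6 F [-0.5 -0.5 -4.9] | shift [ 1.5 -0.   1.3] turn [0.003 0.006 0.004]
t 12.9 pos [ 607.2 -164.2  158.6] rot [-1.5713e+00 -1.2000e-03 -2.8209e+00] w 18.7 F [-0.1  0.4 -1.5] | shift [2.4 2.6 0.1] turn [0.001 0.006 0.001]
low cc s [630.  20. 178.] 0.9396770554813781
low cc d [628.  18. 180.] 0.566200986073239
7 12 rise 1.14 L edge 1.97 R edge 0.3 tilt 0.0167 sx,sy [ 0.08 -0.  ] res px 0.05
54.662746678163785
```

View pics/c12.png

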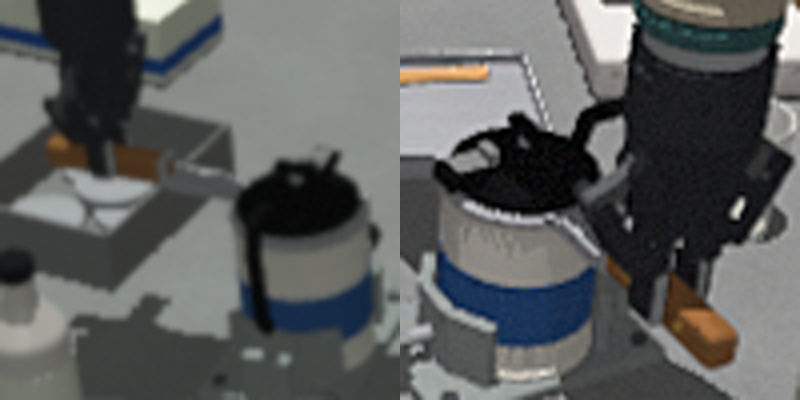

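```bash
python3 -m jog '[{"x":1.5,"y":1.5,"z":0,"ax":0,"ay":0.006,"az":0,"grip":5},{"x":1.5,"y":2.8,"z":0,"ax":0,"ay":0.006,"az":0,"grip":5},{"x":1.5,"y":2.8,"z":0,"ax":0,"ay":0.006,"az":0,"grip":5}]'
 python3 -m jog '[{"x":0,"y":0.8,"z":0,"ax":0,"ay":0,"az":0,"grip":5},{"x":0,"y":0.8,"z":0,"ax":0,"ay":0,"az":0,"grip":5}]'
python3 -m jog '[{"x":0,"y":0.7,"z":0,"ax":0,"ay":0,"az":0,"grip":5},{"x":0,"y":0.7,"z":0,"ax":0,"ay":0,"az":0,"grip":5}]'
```

```text
clock: 13.2
eef_pos: [606.3, -164.9, 156.9]
tool_rot: [-1.571, 0.001, -2.827]
force: [-0.1, 0.6, -1.5]
width: 19.1
clock: 13.4
eef_pos: [606.2, -164.9, 155.6]
tool_rot: [-1.571, 0.0, -2.827]
force: [-0.5, -0.1, -2.1]
width: 18.8
clock: 13.6
eef_pos: [606.2, -164.9, 154.8]
tool_rot: [-1.571, 0.0, -2.827]
force: [-0.5, -0.8, -1.0]
width: 18.6
```

```bash

python3 -m jog '[{"x":0,"y":0.6,"z":0,"ax":0,"ay":0,"az":0,"grip":5},{"x":0,"y":0.6,"z":0,"ax":0,"ay":0,"az":0,"grip":5}]'
python3 -m jog '[{"x":0,"y":0,"z":-1.5,"ax":0,"ay":0,"az":0,"grip":5},{"x":0,"y":0,"z":-3,"ax":0,"ay":0,"az":0,"grip":5},{"x":0,"y":0,"z":-4.5,"ax":0,"ay":0,"az":0,"grip":5},{"x":0,"y":0,"z":-5.5,"ax":0,"ay":0,"az":0,"grip":5},{"x":0,"y":0,"z":-5.5,"ax":0,"ay":0,"az":0,"grip":5}]'
```

```text
clock: 13.8
eef_pos: [606.2, -165.0, 154.4]
tool_rot: [-1.571, 0.0, -2.827]
force: [0.2, 0.3, 1.3]
width: 18.9
clock: 14.3
eef_pos: [604.9, -161.3, 154.8]
tool_rot: [-1.567, 0.001, -2.828]
force: [1.5, -4.8, 0.6]
width: 18.6
```

```bash

python3 -c "
from h import *
D=grab('side','d13');S=grab('scene','s13');calc([605,-165,156],-2.827)
a=cv2.imread('pics/s13.png'); b=cv2.imread('pics/d13.png')
cv2.imwrite('pics/c13.png',np.hstack([cv2.resize(a[165:215,175:235],None,fx=6,fy=6,interpolation=cv2.INTER_CUBIC),cv2.resize(b[195:245,275:335],None,fx=6,fy=6,interpolation=cv2.INTER_CUBIC)]))
lidfit('7','13');lidfit('12','13')
"
```

```text
t 14.4 pos [ 604.9 -161.3  154.8] rot [-1.5676e+00  6.0000e-04 -2.8278e+00] w 18.9 F [ 1.7 -5.5  1. ] | shift [ 1.  -1.2  3.6] turn [-0.003 -0.001 -0.001]
low cc s [630.  20. 178.] 0.9365271660938127
low cc d [628.  18. 180.] 0.5378025975409741
7 13 rise 1.1 L edge 1.56 R edge 0.64 tilt 0.0092 sx,sy [ 0.04 -0.  ] res px 0.03
12 13 rise -0.4 L edge -0.92 R edge 0.11 tilt -0.0103 sx,sy [-0.92 -0.17] res px 0.57
```

View pics/c13.png

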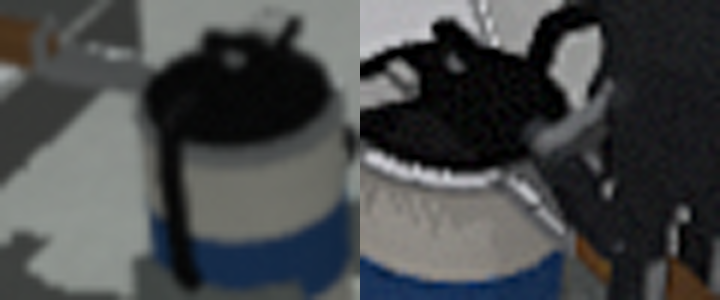

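```bash

python3 -m jog '[{"x":0,"y":0,"z":-1,"ax":0,"ay":0,"az":0,"grip":5},{"x":0,"y":0,"z":-2,"ax":0,"ay":0,"az":0,"grip":5},{"x":0,"y":0,"z":-2,"ax":0,"ay":0,"az":0,"grip":5}]'
```

```text
clock: 14.7
eef_pos: [604.5, -160.5, 155.1]
tool_rot: [-1.565, 0.001, -2.828]
force: [1.8, -6.6, -0.3]
width: 18.6
```

```bash

python3 -m jog '[{"x":0,"y":0,"z":-1,"ax":0,"ay":0,"az":0,"grip":5},{"x":0,"y":0,"z":-1.5,"ax":0,"ay":0,"az":0,"grip":5},{"x":0,"y":0,"z":-1.5,"ax":0,"ay":0,"az":0,"grip":5}]'
```

```text
clock: 15.0
eef_pos: [604.3, -160.1, 155.4]
tool_rot: [-1.563, 0.001, -2.829]
force: [2.4, -8.7, 0.7]
width: 19.0
```

```bash

python3 -m jog '[{"x":0,"y":0.4,"z":-1,"ax":0,"ay":0,"az":0,"grip":5},{"x":0,"y":0.7,"z":-1.5,"ax":-0.004,"ay":0,"az":0,"grip":5},{"x":0,"y":0.7,"z":-1.5,"ax":-0.004,"ay":0,"az":0,"grip":5}]'; python3 -c "
from h import *
D=grab('side','d14');S=grab('scene','s14')
lidfit('12','14');lidfit('13','14');rise('13','14')"
```

```text
clock: 15.3
eef_pos: [604.0, -159.3, 154.9]
tool_rot: [-1.566, 0.001, -2.829]
force: [3.7, -8.7, 1.9]
width: 18.6
low cc d [628.  18. 180.] 0.932306423005389
12 14 rise -0.03 L edge -1.26 R edge 1.2 tilt -0.0246 sx,sy [-0.03  0.  ] res px 0.08
13 14 rise -0.14 L edge -1.22 R edge 0.94 tilt -0.0216 sx,sy [-0.34 -0.05] res px 0.21
s tee dx 0.24 dy 0.05 rise -0.17 cc 0.999
s loop dx 0.28 dy -0.04 rise 0.13 cc 0.998
d tee dx -0.07 dy -0.08 rise 0.24 cc 0.99
d loop dx -0.48 dy -0.02 rise 0.07 cc 0.983
```

```bash

python3 -m jog '[{"x":0,"y":0,"z":-1,"ax":0,"ay":0,"az":0,"grip":5},{"x":0,"y":0.2,"z":-2,"ax":-0.002,"ay":0,"az":0,"grip":5},{"x":0,"y":0.2,"z":-2,"ax":-0.002,"ay":0,"az":0,"grip":5}]'
```

```text
clock: 15.7
eef_pos: [603.4, -157.6, 154.8]
tool_rot: [-1.568, 0.001, -2.829]
force: [4.2, -10.2, 1.8]
width: 18.7
```

```bash

python3 -m jog '[{"x":0,"y":0,"z":-1,"ax":0,"ay":0,"az":0,"grip":5},{"x":0,"y":0.2,"z":-2,"ax":-0.002,"ay":0,"az":0,"grip":5},{"x":0,"y":0.2,"z":-2,"ax":-0.002,"ay":0,"az":0,"grip":5}]'; python3 -c "
from h import *
D=grab('side','d15');S=grab('scene','s15')
lidfit('12','15');lidfit('14','15')"
```

```text
clock: 16.0
eef_pos: [602.8, -155.6, 154.5]
tool_rot: [-1.57, 0.001, -2.829]
force: [2.1, -9.5, 1.3]
width: 18.9
low cc d [628.  18. 180.] 0.9189090392012206
12 15 rise 0.39 L edge -1.3 R edge 2.08 tilt -0.0338 sx,sy [-0.16  0.  ] res px 0.22
14 15 rise 0.18 L edge -0.69 R edge 1.06 tilt -0.0175 sx,sy [-0.71 -0.19] res px 0.43
```

```bash

python3 -m jog '[{"x":0,"y":0,"z":-1,"ax":0,"ay":0,"az":0,"grip":5},{"x":0,"y":0,"z":-2,"ax":0,"ay":0,"az":0,"grip":5},{"x":0,"y":0,"z":-2,"ax":0,"ay":0,"az":0,"grip":5}]'; python3 -c "
from h import *
D=grab('side','d16');S=grab('scene','s16')
lidfit('12','16');lidfit('15','16')"
```

```text
clock: 16.4
eef_pos: [602.1, -153.5, 154.5]
tool_rot: [-1.57, 0.001, -2.829]
force: [2.5, -9.4, 0.8]
width: 18.8
low cc d [628.  18. 180.] 0.9258927487377494
12 16 rise 0.66 L edge -1.2 R edge 2.53 tilt -0.0373 sx,sy [-0.18  0.  ] res px 0.24
15 16 rise 0.16 L edge -0.3 R edge 0.61 tilt -0.009 sx,sy [-0.33 -0.11] res px 0.24
```

```bash
python3 -m jog '[{"x":0,"y":0,"z":4,"ax":0,"ay":0,"az":0,"grip":5},{"x":0,"y":0,"z":10,"ax":0,"ay":0,"az":0,"grip":5},{"x":0,"y":-1,"z":20,"ax":0,"ay":0,"az":0,"grip":5},{"x":0,"y":-15,"z":30,"ax":0,"ay":0,"az":0,"grip":5},{"x":0,"y":-58,"z":30,"ax":0,"ay":0,"az":0,"grip":5}]'
python3 -c "
from h import *
calc([500,157,215],0.315)
D=grab('side','d17');S=grab('scene','s17')
lidfit('7','17');lidfit('12','17');calc([500,157,215],0.315)"
```

```text
clock: 17.0
eef_pos: [608.7, -179.1, 208.4]
tool_rot: [-1.581, -0.006, -2.829]
force: [0.1, -0.7, -1.0]
width: 18.6
t 17.0 pos [ 608.7 -179.1  208.4] rot [-1.5815 -0.0062 -2.8289] w 18.6 F [ 0.1 -0.7 -1. ] | shift [ 1.000e-01 -2.800e+00 -3.533e+02] turn [-0.01   3.139  0.017]
low cc s [630.  20. 178.] 0.9435006097529769
low cc d [628.  18. 180.] 0.4732407746198253
7 17 rise 1.99 L edge 1.1 R edge 2.88 tilt -0.0178 sx,sy [-0.22  0.  ] res px 0.19
low cc d [628.  18. 180.] 0.6235637026659601
12 17 rise 0.4 L edge -1.52 R edge 2.32 tilt -0.0384 sx,sy [-0.03  0.01] res px 0.38
t 17.1 pos [ 612.6 -182.5  216.9] rot [-1.5706  0.0057 -2.8285] w 18.8 F [-0.  -0.8 -1.1] | shift [   2.6    1.8 -357.7] turn [ 0.009  3.14  -0.   ]
```

```bash
python3 -m jog '[{"x":0,"y":0,"z":-16,"ax":0,"ay":-0.148,"az":0,"grip":5},{"x":0,"y":0,"z":-33,"ax":0,"ay":-0.296,"az":0,"grip":5},{"x":1,"y":0,"z":-50,"ax":0,"ay":-0.444,"az":0,"grip":5},{"x":1,"y":0,"z":-67,"ax":0,"ay":-0.592,"az":0,"grip":5},{"x":1,"y":0,"z":-84,"ax":0,"ay":-0.74,"az":0,"grip":5}]'
python3 -c "
from h import *
calc([500,157,215],0.315);print(read_state()['qpos'].round(2))"
```

```text
clock: 17.6
eef_pos: [583.4, -99.0, 212.0]
tool_rot: [-1.576, 0.005, -2.082]
force: [0.6, -0.3, -2.2]
width: 18.7
t 17.6 pos [583.4 -99.  212. ] rot [-1.5758  0.005  -2.0817] w 18.7 F [ 0.6 -0.3 -2.2] | shift [-182.5   -1.1 -197.9] turn [-0.004 -2.397 -0.008]
[-0.41  0.76  0.94  1.73 -0.72  1.03 -1.29]
```

```bash
python3 -m jog '[{"x":-11,"y":-1,"z":-12,"ax":0,"ay":-0.148,"az":0,"grip":5},{"x":-22,"y":-2,"z":-24,"ax":0,"ay":-0.296,"az":0,"grip":5},{"x":-33,"y":-2,"z":-36,"ax":0,"ay":-0.444,"az":0,"grip":5},{"x":-45,"y":-2,"z":-48,"ax":0,"ay":-0.592,"az":0,"grip":5},{"x":-57,"y":-2,"z":-60,"ax":0,"ay":-0.74,"az":0,"grip":5}]'
python3 -c "
from h import *
calc([500,157,215],0.315)"
```

```text
clock: 18.1
eef_pos: [559.6, -19.8, 214.8]
tool_rot: [-1.571, 0.007, -1.342]
force: [0.1, 0.7, -0.7]
width: 18.8
t 18.1 pos [559.6 -19.8 214.8] rot [-1.5706  0.0071 -1.342 ] w 18.8 F [ 0.1  0.7 -0.7] | shift [-185.7    1.1  -18. ] turn [-0.006 -1.657 -0.005]
```

```bash
python3 -m jog '[{"x":-17,"y":0,"z":-1,"ax":0,"ay":-0.148,"az":0,"grip":5},{"x":-34,"y":0,"z":-3,"ax":0,"ay":-0.296,"az":0,"grip":5},{"x":-51,"y":0,"z":-4,"ax":0,"ay":-0.444,"az":0,"grip":5},{"x":-68,"y":0,"z":-6,"ax":0,"ay":-0.592,"az":0,"grip":5},{"x":-85,"y":0,"z":-8,"ax":0,"ay":-0.74,"az":0,"grip":5}]'
python3 -c "
from h import *
calc([500,157,215],0.315)"
```

```text
clock: 18.6
eef_pos: [533.1, 61.3, 215.4]
tool_rot: [-1.566, 0.005, -0.602]
force: [0.5, 0.1, -0.7]
width: 18.7
t 18.6 pos [533.1  61.3 215.4] rot [-1.5657  0.0051 -0.6023] w 18.7 F [ 0.5  0.1 -0.7] | shift [-81.5   1.2  60.1] turn [-0.007 -0.917 -0.002]
```

```bash
python3 -m jog '[{"x":-13,"y":0,"z":10,"ax":0,"ay":-0.148,"az":0,"grip":5},{"x":-26,"y":0,"z":20,"ax":0,"ay":-0.296,"az":0,"grip":5},{"x":-39,"y":0,"z":30,"ax":0,"ay":-0.444,"az":0,"grip":5},{"x":-53,"y":0,"z":39,"ax":0,"ay":-0.592,"az":0,"grip":5},{"x":-67,"y":0,"z":49,"ax":0,"ay":-0.74,"az":0,"grip":5}]'
python3 -c "
from h import *
calc([502.5,158,160],0.315)"
```

```text
clock: 19.1
eef_pos: [506.1, 139.6, 216.1]
tool_rot: [-1.564, 0.0, 0.137]
force: [0.5, -0.8, -1.8]
width: 18.7
t 19.1 pos [506.1 139.6 216.1] rot [-1.5636e+00  4.0000e-04  1.3720e-01] w 18.7 F [ 0.5 -0.8 -1.8] | shift [-1.1 56.2 18.4] turn [-0.007 -0.178  0.   ]
```

```bash
python3 -m jog '[{"x":0,"y":0,"z":10,"ax":-0.003,"ay":-0.09,"az":0,"grip":5},{"x":0,"y":10,"z":19,"ax":-0.005,"ay":-0.178,"az":0,"grip":5},{"x":-0.5,"y":35,"z":19,"ax":-0.005,"ay":-0.178,"az":0,"grip":5},{"x":-0.5,"y":55,"z":19,"ax":-0.005,"ay":-0.178,"az":0,"grip":5},{"x":-0.5,"y":56,"z":19,"ax":-0.005,"ay":-0.178,"az":0,"grip":5}]'
python3 -c "
from h import *
D=grab('side','d18');S=grab('scene','s18')
calc([503,155.4,155],0.315)
lidfit('7','18')"
```

```text
clock: 19.6
eef_pos: [501.5, 158.0, 158.0]
tool_rot: [-1.568, 0.005, 0.31]
force: [-0.3, -0.2, -1.8]
width: 18.8
t 19.7 pos [503.1 158.5 160. ] rot [-1.5684e+00  4.0000e-04  3.0970e-01] w 18.7 F [ 0.7  0.5 -1.8] | shift [-1.1  5.  -2.9] turn [-0.002 -0.005 -0.   ]
7 18 rise 1.43 L edge 0.5 R edge 2.37 tilt -0.0187 sx,sy [0.14 0.1 ] res px 0.2
```

```bash
python3 -m jog '[{"x":-1,"y":1,"z":-1.5,"ax":-0.002,"ay":-0.005,"az":0,"grip":5},{"x":-1,"y":3,"z":-3,"ax":-0.002,"ay":-0.005,"az":0,"grip":5},{"x":-1,"y":4,"z":-3,"ax":-0.002,"ay":-0.005,"az":0,"grip":5},{"x":-1,"y":5,"z":-3,"ax":-0.002,"ay":-0.005,"az":0,"grip":5},{"x":-1,"y":5.6,"z":-3,"ax":-0.002,"ay":-0.005,"az":0,"grip":5}]'
python3 -m jog '[{"x":0,"y":0.2,"z":0,"ax":0,"ay":0,"az":0,"grip":5},{"x":0,"y":0.2,"z":0,"ax":0,"ay":0,"az":0,"grip":5}]'
```

```text
clock: 20.2
eef_pos: [502.7, 156.2, 154.3]
tool_rot: [-1.57, -0.0, 0.316]
force: [-0.6, -0.7, 1.1]
width: 19.0
clock: 20.4
eef_pos: [502.8, 156.2, 154.2]
tool_rot: [-1.57, -0.0, 0.316]
force: [-0.1, 1.3, 1.9]
width: 18.5
```

```bash
python3 -m jog '[{"x":0,"y":0,"z":-2,"ax":0,"ay":0,"az":0,"grip":5},{"x":0,"y":0,"z":-4,"ax":0,"ay":0,"az":0,"grip":5},{"x":0,"y":0,"z":-6,"ax":0,"ay":0,"az":0,"grip":5},{"x":0,"y":0,"z":-8,"ax":0,"ay":0,"az":0,"grip":5},{"x":0,"y":0,"z":-8,"ax":0,"ay":0,"az":0,"grip":5}]'
python3 -m jog '[{"x":0,"y":0,"z":-1,"ax":0,"ay":0,"az":0,"grip":5},{"x":0,"y":0,"z":-2,"ax":0,"ay":0,"az":0,"grip":5},{"x":0,"y":0,"z":-2,"ax":0,"ay":0,"az":0,"grip":5}]'
```

```text
clock: 20.9
eef_pos: [505.4, 148.1, 154.1]
tool_rot: [-1.57, -0.0, 0.316]
force: [0.4, 1.4, 3.0]
width: 18.7
clock: 21.2
eef_pos: [505.5, 147.2, 154.0]
tool_rot: [-1.569, 0.0, 0.316]
force: [-1.0, 3.6, 3.1]
width: 18.5
```

```bash
python3 -m jog '[{"x":0,"y":0,"z":-1,"ax":0,"ay":0,"az":0,"grip":5},{"x":0,"y":0,"z":-2,"ax":0,"ay":0,"az":0,"grip":5},{"x":0,"y":0,"z":-3,"ax":0,"ay":0,"az":0,"grip":5},{"x":0,"y":0,"z":-3,"ax":0,"ay":0,"az":0,"grip":5}]'
python3 -m jog '[{"x":0,"y":0,"z":-1,"ax":0,"ay":0,"az":0,"grip":5},{"x":0,"y":0,"z":-2,"ax":0,"ay":0,"az":0,"grip":5},{"x":0,"y":0,"z":-2,"ax":0,"ay":0,"az":0,"grip":5}]'
```

```text
clock: 21.6
eef_pos: [505.9, 145.8, 154.0]
tool_rot: [-1.567, 0.001, 0.318]
force: [-2.8, 6.6, 4.7]
width: 19.2
clock: 21.9
eef_pos: [506.2, 145.0, 154.0]
tool_rot: [-1.566, 0.001, 0.318]
force: [-4.1, 9.4, 5.7]
width: 18.9
```

```bash
python3 -m jog '[{"x":0,"y":0,"z":-1,"ax":0,"ay":0,"az":0,"grip":5},{"x":0,"y":0,"z":-2,"ax":0,"ay":0,"az":0,"grip":5},{"x":0,"y":0,"z":-3,"ax":0,"ay":0,"az":0,"grip":5},{"x":0,"y":0,"z":-3,"ax":0,"ay":0,"az":0,"grip":5}]'
python3 -c "
from h import *
D=grab('side','d19');S=grab('scene','s19')
lidfit('7','19');lidfit('18','19')"
```

```text
clock: 22.3
eef_pos: [507.0, 142.8, 154.1]
tool_rot: [-1.565, 0.001, 0.319]
force: [-3.7, 11.3, 6.1]
width: 19.0
7 19 rise 1.9 L edge 2.96 R edge 0.83 tilt 0.0213 sx,sy [0.17 0.12] res px 0.25
18 19 rise 0.49 L edge 2.55 R edge -1.56 tilt 0.0412 sx,sy [0.03 0.02] res px 0.16
```

```bash
python3 -m jog '[{"x":0,"y":0,"z":-1,"ax":0,"ay":0,"az":0,"grip":5},{"x":0,"y":0,"z":-2,"ax":0,"ay":0,"az":0,"grip":5},{"x":0,"y":0,"z":-2.2,"ax":0,"ay":0,"az":0,"grip":5},{"x":0,"y":0,"z":-2.2,"ax":0,"ay":0,"az":0,"grip":5}]'
python3 -c "
from h import *
D=grab('side','d20');S=grab('scene','s20')
lidfit('7','20');lidfit('18','20')"
```

```text
clock: 22.8
eef_pos: [507.8, 140.5, 154.1]
tool_rot: [-1.565, 0.001, 0.319]
force: [-2.7, 10.9, 6.9]
width: 18.9
7 20 rise 2.26 L edge 3.57 R edge 0.94 tilt 0.0263 sx,sy [0.24 0.21] res px 0.28
18 20 rise 0.88 L edge 3.27 R edge -1.5 tilt 0.0477 sx,sy [0.08 0.1 ] res px 0.21
```

```bash
python3 -m jog '[{"x":0,"y":0,"z":4,"ax":0,"ay":0,"az":0,"grip":5},{"x":0,"y":0,"z":10,"ax":0,"ay":0,"az":0,"grip":5},{"x":0,"y":-1,"z":20,"ax":0,"ay":0,"az":0,"grip":5},{"x":0,"y":-15,"z":30,"ax":0,"ay":0,"az":0,"grip":5},{"x":0,"y":-55,"z":35,"ax":0,"ay":0,"az":0,"grip":5}]'
python3 -m jog '[{"x":0,"y":-2,"z":-16,"ax":0,"ay":0.148,"az":0,"grip":5},{"x":0,"y":-4,"z":-33,"ax":0,"ay":0.296,"az":0,"grip":5},{"x":0,"y":-4,"z":-50,"ax":0,"ay":0.444,"az":0,"grip":5},{"x":0,"y":-4,"z":-67,"ax":0,"ay":0.592,"az":0,"grip":5},{"x":0,"y":-4,"z":-84,"ax":0,"ay":0.74,"az":0,"grip":5}]'
python3 -c "
from h import *
calc([606,-162,215],-2.827);D=grab('side','d21');S=grab('scene','s21')
lidfit('7','21');calc([606,-162,215],-2.827)"
```

```text
clock: 23.4
eef_pos: [494.0, 170.9, 205.9]
tool_rot: [-1.569, 0.011, 0.317]
force: [0.2, 0.4, -2.0]
width: 18.8
clock: 23.9
eef_pos: [523.2, 90.4, 212.2]
tool_rot: [-1.571, 0.003, -0.43]
force: [-0.3, 0.4, -1.0]
width: 18.7
t 23.9 pos [523.2  90.4 212.2] rot [-1.5711  0.003  -0.43  ] w 18.7 F [-0.3  0.4 -1. ] | shift [ 180.4   -3.3 -194.9] turn [ 4.000e-03  2.397e+00 -1.000e-03]
7 21 rise 2.17 L edge 3.17 R edge 1.17 tilt 0.02 sx,sy [0.21 0.15] res px 0.25
t 24.0 pos [523.9  88.2 212.3] rot [-1.5727e+00  1.0000e-03 -4.2830e-01] w 18.6 F [ 0.3 -0.  -2.1] | shift [ 178.6   -2.5 -193.5] turn [2.000e-03 2.399e+00 2.000e-03]
```

```bash
python3 -m jog '[{"x":11,"y":-2,"z":-12,"ax":0,"ay":0.148,"az":0,"grip":5},{"x":22,"y":-3,"z":-24,"ax":0,"ay":0.296,"az":0,"grip":5},{"x":33,"y":-3,"z":-36,"ax":0,"ay":0.444,"az":0,"grip":5},{"x":45,"y":-3,"z":-48,"ax":0,"ay":0.592,"az":0,"grip":5},{"x":57,"y":-3,"z":-60,"ax":0,"ay":0.74,"az":0,"grip":5}]'
python3 -m jog '[{"x":17,"y":0,"z":-1,"ax":0,"ay":0.148,"az":0,"grip":5},{"x":34,"y":0,"z":-3,"ax":0,"ay":0.296,"az":0,"grip":5},{"x":51,"y":0,"z":-4,"ax":0,"ay":0.444,"az":0,"grip":5},{"x":68,"y":0,"z":-6,"ax":0,"ay":0.592,"az":0,"grip":5},{"x":85,"y":0,"z":-8,"ax":0,"ay":0.74,"az":0,"grip":5}]'
python3 -m jog '[{"x":13,"y":0,"z":10,"ax":0,"ay":0.148,"az":0,"grip":5},{"x":26,"y":0,"z":20,"ax":0,"ay":0.296,"az":0,"grip":5},{"x":39,"y":0,"z":30,"ax":0,"ay":0.444,"az":0,"grip":5},{"x":52,"y":0,"z":40,"ax":0,"ay":0.592,"az":0,"grip":5},{"x":66,"y":0,"z":50,"ax":0,"ay":0.74,"az":0,"grip":5}]'
python3 -c "
from h import *
calc([606,-167,160],-2.827);print(read_state()['qpos'].round(2))"
```

```text
clock: 24.5
eef_pos: [550.8, 13.6, 215.1]
tool_rot: [-1.572, 0.003, -1.165]
force: [0.1, 0.3, -1.4]
width: 18.8
clock: 25.0
eef_pos: [577.4, -67.5, 214.8]
tool_rot: [-1.574, 0.002, -1.905]
force: [0.5, 0.1, -1.3]
width: 19.3
clock: 25.5
eef_pos: [603.4, -145.9, 214.4]
tool_rot: [-1.575, -0.001, -2.645]
force: [0.4, -0.7, -1.9]
width: 19.1
t 25.5 pos [ 603.4 -145.9  214.4] rot [-1.5750e+00 -8.0000e-04 -2.6449e+00] w 19.1 F [ 0.4 -0.7 -1.9] | shift [ 7.7 54.3 20. ] turn [0.004 0.182 0.001]
[-0.37  0.86  1.08  1.65 -0.82  1.15 -1.72]
```

```bash
python3 -m jog '[{"x":3,"y":5,"z":10,"ax":0,"ay":0.09,"az":0,"grip":5},{"x":6,"y":15,"z":19,"ax":0.002,"ay":0.182,"az":0,"grip":5},{"x":6.5,"y":40,"z":19,"ax":0.002,"ay":0.182,"az":0,"grip":5},{"x":6.5,"y":55,"z":19,"ax":0.002,"ay":0.182,"az":0,"grip":5},{"x":6.5,"y":57,"z":19,"ax":0.002,"ay":0.182,"az":0,"grip":5}]'
python3 -c "
from h import *
D=grab('side','d22');S=grab('scene','s22');calc([606.2,-165,154.6],-2.827)
lidfit('12','22')"
```

```text
clock: 26.0
eef_pos: [605.5, -165.0, 155.6]
tool_rot: [-1.575, -0.004, -2.823]
force: [-0.2, -0.5, -0.7]
width: 18.9
t 26.1 pos [ 606.6 -166.5  158.1] rot [-1.5710e+00 -1.1000e-03 -2.8241e+00] w 19.2 F [ 0.7  0.2 -1.2] | shift [-0.1  3.5 -1.6] turn [0.    0.003 0.001]
12 22 rise 1.47 L edge 1.48 R edge 1.47 tilt 0.0001 sx,sy [-0.05  0.02] res px 0.08
```

```bash
python3 -m jog '[{"x":0,"y":1.5,"z":-1.5,"ax":0,"ay":0.003,"az":0,"grip":5},{"x":0,"y":2.5,"z":-1.5,"ax":0,"ay":0.003,"az":0,"grip":5},{"x":0,"y":3.3,"z":-1.5,"ax":0,"ay":0.003,"az":0,"grip":5},{"x":0,"y":4,"z":-1.5,"ax":0,"ay":0.003,"az":0,"grip":5},{"x":0,"y":4,"z":-1.5,"ax":0,"ay":0.003,"az":0,"grip":5}]'

```

```text
clock: 26.6
eef_pos: [606.3, -166.1, 154.8]
tool_rot: [-1.57, 0.0, -2.829]
force: [0.3, -1.4, -0.5]
width: 18.4
```

```bash
python3 -m jog '[{"x":0,"y":0.3,"z":-1,"ax":0,"ay":0,"az":0,"grip":5},{"x":0,"y":0.4,"z":-2.5,"ax":0,"ay":0,"az":0,"grip":5},{"x":0,"y":0.4,"z":-4,"ax":0,"ay":0,"az":0,"grip":5},{"x":0,"y":0.4,"z":-6,"ax":0,"ay":0,"az":0,"grip":5},{"x":0,"y":0.4,"z":-6,"ax":0,"ay":0,"az":0,"grip":5}]'

```

```text
clock: 27.1
eef_pos: [604.3, -160.0, 154.3]
tool_rot: [-1.57, -0.0, -2.829]
force: [-0.3, -0.2, 1.7]
width: 18.7
```

```bash
python3 -m jog '[{"x":0,"y":0,"z":-2,"ax":0,"ay":0,"az":0,"grip":5},{"x":0,"y":0.2,"z":-4,"ax":-0.001,"ay":0,"az":0,"grip":5},{"x":0,"y":0.4,"z":-5,"ax":-0.002,"ay":0,"az":0,"grip":5},{"x":0,"y":0.4,"z":-5,"ax":-0.002,"ay":0,"az":0,"grip":5}]'
python3 -m jog '[{"x":0,"y":0.2,"z":-1,"ax":-0.001,"ay":0,"az":0,"grip":5},{"x":0,"y":0.4,"z":-2,"ax":-0.003,"ay":0,"az":0,"grip":5},{"x":0,"y":0.4,"z":-2,"ax":-0.003,"ay":0,"az":0,"grip":5}]'

```

```text
clock: 27.5
eef_pos: [603.1, -156.5, 154.2]
tool_rot: [-1.57, 0.0, -2.829]
force: [2.0, -3.4, 3.7]
width: 19.1
clock: 27.8
eef_pos: [602.7, -155.6, 154.0]
tool_rot: [-1.571, 0.0, -2.83]
force: [3.1, -5.2, 3.1]
width: 18.7
```

```bash
python3 -m jog '[{"x":0,"y":0,"z":-1,"ax":0,"ay":0,"az":0,"grip":5},{"x":0,"y":0,"z":-2,"ax":-0.002,"ay":0,"az":0,"grip":5},{"x":0,"y":0,"z":-3,"ax":-0.002,"ay":0,"az":0,"grip":5},{"x":0,"y":0,"z":-3,"ax":-0.002,"ay":0,"az":0,"grip":5}]'
python3 -c "
from h import *
D=grab('side','d23');S=grab('scene','s23')
lidfit('12','23');lidfit('22','23')"

```

```text
clock: 28.2
eef_pos: [602.1, -154.2, 154.3]
tool_rot: [-1.57, 0.001, -2.831]
force: [3.1, -8.6, 2.4]
width: 18.8
low cc d [628.  18. 180.] 0.9216652671185986
12 23 rise 1.63 L edge 0.17 R edge 3.08 tilt -0.0291 sx,sy [0.1 0. ] res px 0.1
low cc d [628.  18. 180.] 0.9321175431501233
22 23 rise 0.05 L edge -1.32 R edge 1.41 tilt -0.0273 sx,sy [0.06 0.  ] res px 0.05
```

```bash
python3 -m jog '[{"x":0,"y":0,"z":-1,"ax":0,"ay":0,"az":0,"grip":5},{"x":0,"y":0,"z":-2,"ax":0,"ay":0,"az":0,"grip":5},{"x":0,"y":0,"z":-3,"ax":0,"ay":0,"az":0,"grip":5},{"x":0,"y":0,"z":-3,"ax":0,"ay":0,"az":0,"grip":5}]'
python3 -c "
from h import *
D=grab('side','d24');S=grab('scene','s24')
lidfit('12','24');lidfit('22','24')"

```

```text
clock: 28.7
eef_pos: [601.2, -151.9, 154.5]
tool_rot: [-1.569, 0.001, -2.831]
force: [3.1, -9.1, 2.5]
width: 18.7
low cc d [628.  18. 180.] 0.9134460295803554
12 24 rise 1.97 L edge 0.23 R edge 3.7 tilt -0.0347 sx,sy [-0.06  0.  ] res px 0.11
low cc d [628.  18. 180.] 0.9127094703044719
22 24 rise 0.42 L edge -1.28 R edge 2.12 tilt -0.034 sx,sy [-0.04  0.  ] res px 0.08
```

```bash
python3 -m jog '[{"x":0,"y":0,"z":-1,"ax":0,"ay":0,"az":0,"grip":5},{"x":0,"y":0,"z":-2,"ax":0,"ay":0,"az":0,"grip":5},{"x":0,"y":0,"z":-2,"ax":0,"ay":0,"az":0,"grip":5}]'
python3 -c "
from h import *
D=grab('side','d25');S=grab('scene','s25')
lidfit('12','25');lidfit('22','25')"

```

```text
clock: 29.1
eef_pos: [600.3, -148.9, 154.2]
tool_rot: [-1.571, 0.0, -2.83]
force: [1.8, -6.6, 2.3]
width: 18.6
low cc d [553.  -5. 178.] 0.9473043124837195
low cc d [628.  18. 180.] 0.8997484726919519
12 25 rise 2.29 L edge 1.03 R edge 3.55 tilt -0.0252 sx,sy [0.06 0.  ] res px 0.06
low cc d [628.  18. 180.] 0.8891208458534946
22 25 rise 0.13 L edge -0.24 R edge 0.49 tilt -0.0073 sx,sy [-0.23  0.  ] res px 0.18
```

```bash
python3 -m jog '[{"x":0,"y":0,"z":4,"ax":0,"ay":0,"az":0,"grip":5},{"x":0,"y":0,"z":10,"ax":0,"ay":0,"az":0,"grip":5},{"x":0,"y":0,"z":20,"ax":0,"ay":0,"az":0,"grip":5},{"x":0,"y":-12,"z":32,"ax":0,"ay":0,"az":0,"grip":5},{"x":0,"y":-58,"z":34,"ax":0,"ay":0,"az":0,"grip":5}]'
python3 -c "
from h import *
calc([500,157,215],0.315)
D=grab('side','d26');S=grab('scene','s26')
lidfit('7','26');lidfit('12','26');lidfit('22','26');calc([500,157,215],0.315)"
```

```text
clock: 29.7
eef_pos: [608.3, -179.7, 207.8]
tool_rot: [-1.58, -0.008, -2.831]
force: [1.0, -0.4, -1.8]
width: 18.9
t 29.7 pos [ 608.3 -179.7  207.8] rot [-1.5799 -0.0076 -2.8309] w 18.9 F [ 1.  -0.4 -1.8] | shift [ 3.000e-01 -4.000e+00 -3.537e+02] turn [-0.012  3.137  0.014]
low cc s [630.  20. 178.] 0.9462660245082547
low cc d [628.  18. 180.] 0.5111376078949521
7 26 rise 2.96 L edge 3.73 R edge 2.18 tilt 0.0155 sx,sy [-0.44  0.  ] res px 0.24
low cc d [628.  18. 180.] 0.6579039539242431
12 26 rise 1.43 L edge 1.0 R edge 1.87 tilt -0.0087 sx,sy [-0.37  0.01] res px 0.37
low cc d [628.  18. 180.] 0.5008142309739879
22 26 rise -0.06 L edge -0.59 R edge 0.48 tilt -0.0107 sx,sy [-0.32  0.01] res px 0.29
t 29.8 pos [ 612.4 -184.   217.1] rot [-1.5675  0.0051 -2.8311] w 18.7 F [-0.1 -0.7 -1.4] | shift [   2.9    0.9 -359. ] turn [ 0.008  3.137 -0.005]
```

```bash
python3 -c "
from h import *
lidfit('17','26');rise('17','26')
a=cv2.imread('pics/s26.png'); b=cv2.imread('pics/d26.png')
cv2.imwrite('pics/c26.png',np.hstack([cv2.resize(a[150:215,175:245],None,fx=5.5,fy=5.5,interpolation=cv2.INTER_CUBIC),cv2.resize(b[180:245,260:330],None,fx=5.5,fy=5.5,interpolation=cv2.INTER_CUBIC)]))"
```

```text
17 26 rise 0.84 L edge 2.06 R edge -0.38 tilt 0.0244 sx,sy [-0.45 -0.04] res px 0.14
s tee dx -0.26 dy -0.43 rise 1.59 cc 0.996
s loop dx -0.2 dy -0.33 rise 1.16 cc 0.995
d tee dx 0.19 dy -0.07 rise 0.2 cc 0.977
d loop dx -0.05 dy -0.04 rise 0.13 cc 0.977
```

View pics/c26.png

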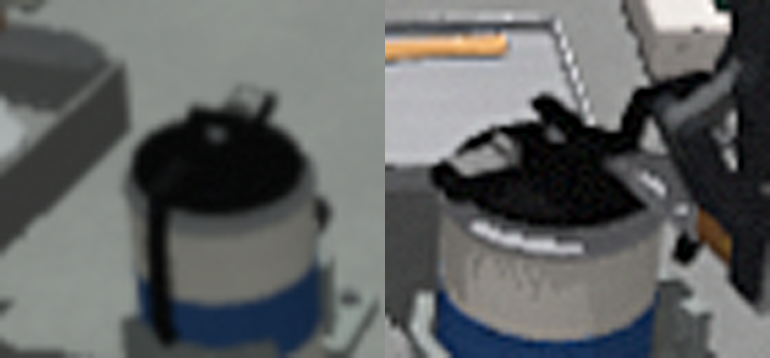

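```bash
sed -e 's/\[0,0,.15,.15\]/[0,0,.05,.05]/' h.py > h2.py; python3 -c "
from h2 import *
lidfit('17','26')
lidfit('21','26')
lidfit('7','21');lidfit('7','20')"
```

```text
17 26 rise 0.84 L edge 1.7 R edge -0.03 tilt 0.0173 sx,sy [-0.49 -0.32] res px 0.15
low cc d [628.  18. 180.] 0.5249827301242925
21 26 rise 0.11 L edge 0.15 R edge 0.08 tilt 0.0007 sx,sy [-0.51  0.05] res px 0.34
7 21 rise 2.18 L edge 4.65 R edge -0.29 tilt 0.0494 sx,sy [0.24 1.24] res px 0.25
7 20 rise 2.28 L edge 5.56 R edge -1.0 tilt 0.0656 sx,sy [0.26 1.66] res px 0.27
```

```bash
python3 -m jog '[{"x":0,"y":0,"z":-16,"ax":0,"ay":-0.148,"az":0,"grip":5},{"x":0,"y":0,"z":-33,"ax":0,"ay":-0.296,"az":0,"grip":5},{"x":1,"y":0,"z":-50,"ax":0,"ay":-0.444,"az":0,"grip":5},{"x":1,"y":0,"z":-67,"ax":0,"ay":-0.592,"az":0,"grip":5},{"x":1,"y":0,"z":-84,"ax":0,"ay":-0.74,"az":0,"grip":5}]'
python3 -m jog '[{"x":-11,"y":-1,"z":-12,"ax":0,"ay":-0.148,"az":0,"grip":5},{"x":-22,"y":-2,"z":-24,"ax":0,"ay":-0.296,"az":0,"grip":5},{"x":-33,"y":-2,"z":-36,"ax":0,"ay":-0.444,"az":0,"grip":5},{"x":-45,"y":-2,"z":-48,"ax":0,"ay":-0.592,"az":0,"grip":5},{"x":-57,"y":-2,"z":-60,"ax":0,"ay":-0.74,"az":0,"grip":5}]'
python3 -m jog '[{"x":-17,"y":0,"z":-1,"ax":0,"ay":-0.148,"az":0,"grip":5},{"x":-34,"y":0,"z":-3,"ax":0,"ay":-0.296,"az":0,"grip":5},{"x":-51,"y":0,"z":-4,"ax":0,"ay":-0.444,"az":0,"grip":5},{"x":-68,"y":0,"z":-6,"ax":0,"ay":-0.592,"az":0,"grip":5},{"x":-85,"y":0,"z":-8,"ax":0,"ay":-0.74,"az":0,"grip":5}]'
python3 -m jog '[{"x":-13,"y":0,"z":10,"ax":0,"ay":-0.148,"az":0,"grip":5},{"x":-26,"y":0,"z":20,"ax":0,"ay":-0.296,"az":0,"grip":5},{"x":-39,"y":0,"z":30,"ax":0,"ay":-0.444,"az":0,"grip":5},{"x":-53,"y":0,"z":39,"ax":0,"ay":-0.592,"az":0,"grip":5},{"x":-67,"y":0,"z":49,"ax":0,"ay":-0.74,"az":0,"grip":5}]'
python3 -c "
from h import *
calc([502.5,158.5,160],0.315)"
```

```text
clock: 30.3
eef_pos: [583.4, -99.8, 211.8]
tool_rot: [-1.574, 0.003, -2.084]
force: [0.3, -0.3, -1.5]
width: 18.9
clock: 30.8
eef_pos: [559.8, -20.6, 214.4]
tool_rot: [-1.571, 0.005, -1.344]
force: [-0.6, 0.1, -0.4]
width: 18.9
clock: 31.3
eef_pos: [533.5, 60.6, 214.9]
tool_rot: [-1.567, 0.003, -0.604]
force: [-0.2, 0.2, -2.4]
width: 18.7
clock: 31.8
eef_pos: [506.7, 139.1, 215.4]
tool_rot: [-1.566, 0.0, 0.135]
force: [-0.2, -0.4, -0.6]
width: 18.7
t 31.8 pos [506.7 139.1 215.4] rot [-1.5657e+00  3.0000e-04  1.3520e-01] w 18.7 F [-0.2 -0.4 -0.6] | shift [-1.5 55.5 19.6] turn [-0.005 -0.18   0.   ]
```

```bash
python3 -m jog '[{"x":-0.5,"y":0,"z":10,"ax":-0.003,"ay":-0.09,"az":0,"grip":5},{"x":-1,"y":10,"z":19,"ax":-0.005,"ay":-0.18,"az":0,"grip":5},{"x":-1.5,"y":35,"z":19.5,"ax":-0.005,"ay":-0.18,"az":0,"grip":5},{"x":-1.5,"y":54,"z":19.5,"ax":-0.005,"ay":-0.18,"az":0,"grip":5},{"x":-1.5,"y":55,"z":19.5,"ax":-0.005,"ay":-0.18,"az":0,"grip":5}]'
python3 -c "
from h import *
D=grab('side','d27');S=grab('scene','s27')
calc([503,156,154.4],0.315)
lidfit('7','27');lidfit('18','27');import h2; h2.lidfit('18','27');rise('18','27')
a=cv2.imread('pics/s27.png'); b=cv2.imread('pics/d27.png')
cv2.imwrite('pics/c27.png',np.hstack([cv2.resize(a[150:215,175:245],None,fx=5.5,fy=5.5,interpolation=cv2.INTER_CUBIC),cv2.resize(b[180:245,260:330],None,fx=5.5,fy=5.5,interpolation=cv2.INTER_CUBIC)]))"
```

```text
clock: 32.3
eef_pos: [501.0, 157.8, 158.4]
tool_rot: [-1.571, 0.005, 0.31]
force: [-0.7, -0.2, -0.5]
width: 19.1
t 32.4 pos [502.6 158.2 160.4] rot [-1.5705e+00  8.0000e-04  3.0960e-01] w 18.7 F [ 0.2 -0.4 -0.2] | shift [-0.3  6.  -2.2] turn [-0.    -0.005 -0.001]
7 27 rise 2.31 L edge 2.02 R edge 2.61 tilt -0.0059 sx,sy [ 0.32 -0.1 ] res px 0.39
18 27 rise 0.92 L edge 1.75 R edge 0.08 tilt 0.0167 sx,sy [ 0.05 -0.17] res px 0.19
18 27 rise 0.9 L edge 0.16 R edge 1.64 tilt -0.0148 sx,sy [ 0.05 -1.32] res px 0.18
s tee dx -0.28 dy -0.43 rise 1.56 cc 0.996
s loop dx -0.33 dy -0.1 rise 0.36 cc 0.984
d tee dx 0.2 dy -0.07 rise 0.23 cc 0.974
d loop dx 0.12 dy -0.29 rise 0.9 cc 0.976
```

View pics/c27.png

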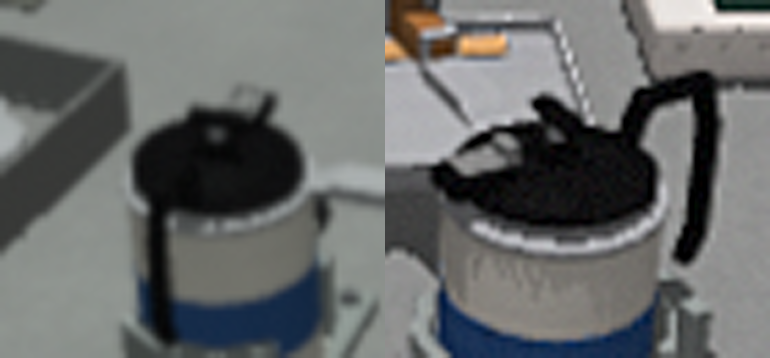

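```bash
python3 -m jog '[{"x":-0.3,"y":2,"z":-1,"ax":0,"ay":-0.005,"az":0,"grip":5},{"x":-0.3,"y":4,"z":-2,"ax":0,"ay":-0.005,"az":0,"grip":5},{"x":-0.3,"y":5.3,"z":-2,"ax":0,"ay":-0.005,"az":0,"grip":5},{"x":-0.3,"y":6,"z":-2,"ax":0,"ay":-0.005,"az":0,"grip":5},{"x":-0.3,"y":6.2,"z":-2,"ax":0,"ay":-0.005,"az":0,"grip":5}]'
python3 -m jog '[{"x":0,"y":0.2,"z":-1.5,"ax":0,"ay":0,"az":0,"grip":5},{"x":0,"y":0.2,"z":-4,"ax":0,"ay":0,"az":0,"grip":5},{"x":0,"y":0.2,"z":-6,"ax":0,"ay":0,"az":0,"grip":5},{"x":0,"y":0.2,"z":-8,"ax":0,"ay":0,"az":0,"grip":5},{"x":0,"y":0.2,"z":-9,"ax":0,"ay":0,"az":0,"grip":5}]'
```

```text
clock: 32.9
eef_pos: [502.6, 157.2, 154.4]
tool_rot: [-1.57, 0.0, 0.316]
force: [-0.2, -0.3, 1.0]
width: 18.2
clock: 33.4
eef_pos: [505.4, 148.4, 154.1]
tool_rot: [-1.57, 0.0, 0.316]
force: [-1.2, 1.8, 4.0]
width: 19.0
```

```bash
python3 -m jog '[{"x":0,"y":0,"z":-1.5,"ax":0,"ay":0,"az":0,"grip":5},{"x":0,"y":0,"z":-3,"ax":0,"ay":0,"az":0,"grip":5},{"x":0,"y":0,"z":-4,"ax":0,"ay":0,"az":0,"grip":5},{"x":0,"y":0,"z":-4,"ax":0,"ay":0,"az":0,"grip":5}]'
python3 -m jog '[{"x":0,"y":0,"z":-1.5,"ax":0,"ay":0,"az":0,"grip":5},{"x":0,"y":0,"z":-2.5,"ax":0,"ay":0,"az":0,"grip":5},{"x":0,"y":0,"z":-2.5,"ax":0,"ay":0,"az":0,"grip":5}]'
```

```text
clock: 33.8
eef_pos: [505.9, 146.5, 154.1]
tool_rot: [-1.567, 0.001, 0.317]
force: [-3.1, 5.8, 5.3]
width: 18.9
clock: 34.1
eef_pos: [506.2, 145.7, 154.1]
tool_rot: [-1.566, 0.001, 0.318]
force: [-3.7, 9.0, 5.2]
width: 18.8
```

```bash
python3 -m jog '[{"x":0,"y":0,"z":-1,"ax":0,"ay":0,"az":0,"grip":5},{"x":0,"y":0,"z":-2,"ax":0,"ay":0,"az":0,"grip":5},{"x":0,"y":0,"z":-3,"ax":0,"ay":0,"az":0,"grip":5},{"x":0,"y":0,"z":-3,"ax":0,"ay":0,"az":0,"grip":5}]'
python3 -c "
from h import *
D=grab('side','d28');S=grab('scene','s28')
lidfit('7','28');lidfit('19','28')"
```

```text
clock: 34.5
eef_pos: [507.1, 143.3, 154.2]
tool_rot: [-1.565, 0.001, 0.319]
force: [-3.9, 9.1, 5.0]
width: 18.7
7 28 rise 2.91 L edge 3.46 R edge 2.35 tilt 0.0112 sx,sy [0.3  0.03] res px 0.41
19 28 rise 0.99 L edge 0.56 R edge 1.41 tilt -0.0085 sx,sy [ 0.04 -0.06] res px 0.21
```

```bash
python3 -m jog '[{"x":0,"y":0,"z":-1,"ax":0,"ay":0,"az":0,"grip":5},{"x":0,"y":0,"z":-2,"ax":0,"ay":0,"az":0,"grip":5},{"x":0,"y":0,"z":-3,"ax":0,"ay":0,"az":0,"grip":5},{"x":0,"y":0,"z":-3,"ax":0,"ay":0,"az":0,"grip":5}]'
python3 -c "
from h import *
D=grab('side','d29');S=grab('scene','s29')
lidfit('7','29');lidfit('28','29')"
```

```text
clock: 35.0
eef_pos: [509.1, 137.6, 154.2]
tool_rot: [-1.569, 0.0, 0.317]
force: [-0.8, 3.7, 3.9]
width: 18.6
7 29 rise 4.0 L edge 5.01 R edge 2.99 tilt 0.0202 sx,sy [0.22 0.21] res px 0.38
28 29 rise 1.04 L edge 1.4 R edge 0.67 tilt 0.0073 sx,sy [-0.1   0.16] res px 0.21
```

```bash
python3 -m jog '[{"x":0,"y":0,"z":3,"ax":0,"ay":0,"az":0,"grip":5},{"x":0,"y":0,"z":7,"ax":0,"ay":0,"az":0,"grip":5},{"x":0,"y":0,"z":13,"ax":0,"ay":0,"az":0,"grip":5},{"x":0,"y":0,"z":22,"ax":0,"ay":0,"az":0,"grip":5},{"x":0,"y":-6,"z":25,"ax":0,"ay":0,"az":0,"grip":5}]'
python3 -c "
from h import *
D=grab('side','d30');S=grab('scene','s30');calc([503,156,154.4],0.315)
lidfit('7','30');lidfit('29','30');lidfit('27','30');rise('7','30')
a=cv2.imread('pics/s30.png'); b=cv2.imread('pics/d30.png')
cv2.imwrite('pics/c30.png',np.hstack([cv2.resize(a[150:215,175:245],None,fx=5.5,fy=5.5,interpolation=cv2.INTER_CUBIC),cv2.resize(b[180:245,260:330],None,fx=5.5,fy=5.5,interpolation=cv2.INTER_CUBIC)]))"
```

```text
clock: 35.6
eef_pos: [499.4, 162.1, 159.0]
tool_rot: [-1.568, 0.004, 0.318]
force: [0.0, 0.1, -1.4]
width: 18.6
t 35.7 pos [500.5 162.1 160.1] rot [-1.5685e+00  1.2000e-03  3.1800e-01] w 18.6 F [ 0.7 -0.5 -1.4] | shift [ 0.5  5.7 -6.6] turn [-0.002  0.003 -0.001]
7 30 rise 3.56 L edge 4.05 R edge 3.06 tilt 0.0099 sx,sy [0.06 0.09] res px 0.37
29 30 rise -0.42 L edge -0.96 R edge 0.12 tilt -0.0107 sx,sy [-0.11 -0.12] res px 0.1
27 30 rise 1.2 L edge 1.85 R edge 0.54 tilt 0.013 sx,sy [-0.25  0.19] res px 0.26
s tee dx -0.2 dy -1.26 rise 4.61 cc 0.998
s loop dx -0.3 dy -0.62 rise 2.21 cc 0.984
d tee dx 0.1 dy -1.32 rise 3.99 cc 0.979
d loop dx 0.13 dy -0.98 rise 3.01 cc 0.962
```

View pics/c30.png

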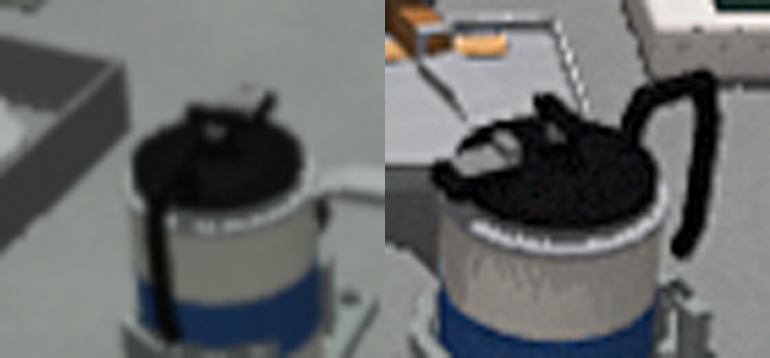

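```bash
python3 - <<'E'
from h import *
ex=np.array([np.cos(TY),np.sin(TY),0]); ey=np.array([-np.sin(TY),np.cos(TY),0])
for cm,sgs,tags in (("d",-1,("1","7","18","27","30")),("s",1,("1","7","27","30")),("s",0,("1","7","27","30"))):
    for tag in tags:
        I=load(cm+tag);g=cv2.cvtColor(I["color"],cv2.COLOR_RGB2GRAY).astype(float); out=[]
        for off in ((-20,-10,0,10,20) if sgs else (40,45,50)):
            P=TC+(sgs*50*ey*np.sqrt(1-(off/50)**2)+off*ex if sgs else 50*(np.cos(.6)*ex+np.sin(.6)*ey*(1 if off==50 else .5)))+[0,0,5]
            u=proj(I,P)[0]; k=np.linalg.norm(proj(I,P+[0,0,10])[0]-u)/10
            v=np.arange(u[1]-5,u[1]+8,.1); col=cv2.remap(g.astype(np.float32),np.full((len(v),1),u[0],np.float32),v.reshape(-1,1).astype(np.float32),cv2.INTER_LINEAR)[:,0]
            t=np.where(col>60)[0]; out.append(round((v[t[0]]-u[1])/k,2) if len(t) else None)
        print(cm,sgs,tag,out)
E
```

```text
d -1 1 [np.float64(2.11), np.float64(1.81), np.float64(2.12), np.float64(1.82), np.float64(1.83)]
d -1 7 [np.float64(2.11), np.float64(1.81), np.float64(1.81), np.float64(1.82), np.float64(1.83)]
d -1 18 [np.float64(-0.91), np.float64(-0.0), np.float64(0.6), np.float64(-0.61), np.float64(0.3)]
d -1 27 [np.float64(-2.11), np.float64(-3.02), np.float64(-2.12), np.float64(-1.52), np.float64(-0.91)]
d -1 30 [np.float64(-1.51), np.float64(-0.6), np.float64(-0.3), np.float64(-0.0), np.float64(0.3)]
s 1 1 [np.float64(-18.79), np.float64(-18.73), np.float64(-18.67), np.float64(-3.35), np.float64(-0.74)]
s 1 7 [np.float64(-18.79), np.float64(-18.73), np.float64(-18.67), np.float64(-3.35), np.float64(-1.11)]
s 1 27 [np.float64(-18.79), np.float64(-18.73), np.float64(-18.67), np.float64(-3.72), np.float64(-1.48)]
s 1 30 [np.float64(-18.79), np.float64(-18.73), np.float64(-18.67), np.float64(-7.07), np.float64(-4.82)]
s 0 1 [np.float64(5.91), np.float64(5.91), np.float64(-0.0)]
s 0 7 [np.float64(5.91), np.float64(5.91), np.float64(-0.0)]
s 0 27 [np.float64(4.06), np.float64(4.06), np.float64(-0.37)]
s 0 30 [np.float64(2.22), np.float64(2.22), np.float64(-2.58)]
```

```bash
python3 -m jog '[{"x":0,"y":-20,"z":0,"ax":0,"ay":0,"az":0,"grip":5},{"x":0,"y":-54,"z":0,"ax":0,"ay":0,"az":0,"grip":5},{"x":0,"y":-58,"z":-10,"ax":0,"ay":0.14,"az":0,"grip":5},{"x":0,"y":-58,"z":-30,"ax":0,"ay":0.288,"az":0,"grip":5},{"x":0,"y":-58,"z":-48,"ax":0,"ay":0.436,"az":0,"grip":5}]'
python3 -c "
from h import *
calc([606,-162,215],-2.827)"
```

```text
clock: 36.2
eef_pos: [516.1, 114.7, 218.2]
tool_rot: [-1.569, 0.001, -0.125]
force: [0.4, 0.2, -2.1]
width: 19.1
t 36.2 pos [516.1 114.7 218.2] rot [-1.5694e+00  1.2000e-03 -1.2520e-01] w 19.1 F [ 0.4  0.2 -2.1] | shift [ 123.8    2.7 -263.3] turn [ 1.000e-03  2.702e+00 -2.000e-03]
```

```bash
python3 -m jog '[{"x":7,"y":0,"z":-14,"ax":0,"ay":0.148,"az":0,"grip":5},{"x":14,"y":0,"z":-29,"ax":0,"ay":0.296,"az":0,"grip":5},{"x":21,"y":0,"z":-44,"ax":0,"ay":0.444,"az":0,"grip":5},{"x":28,"y":0,"z":-58,"ax":0,"ay":0.592,"az":0,"grip":5},{"x":35,"y":0,"z":-73,"ax":0,"ay":0.74,"az":0,"grip":5}]'
python3 -c "
from h import *
calc([606,-162,215],-2.827)"
```

```text
clock: 36.7
eef_pos: [542.0, 38.1, 217.5]
tool_rot: [-1.571, 0.002, -0.866]
force: [-0.8, -0.5, -1.6]
width: 18.5
t 36.7 pos [542.   38.1 217.5] rot [-1.5713  0.0024 -0.8656] w 18.5 F [-0.8 -0.5 -1.6] | shift [193.9   2.1 -81. ] turn [ 3.000e-03  1.961e+00 -1.000e-03]
```

```bash
python3 -m jog '[{"x":15,"y":0,"z":-6,"ax":0,"ay":0.148,"az":0,"grip":5},{"x":30,"y":0,"z":-12,"ax":0,"ay":0.296,"az":0,"grip":5},{"x":45,"y":0,"z":-18,"ax":0,"ay":0.444,"az":0,"grip":5},{"x":60,"y":0,"z":-24,"ax":0,"ay":0.592,"az":0,"grip":5},{"x":75,"y":0,"z":-31,"ax":0,"ay":0.74,"az":0,"grip":5}]'
python3 -c "
from h import *
calc([606,-166,215],-2.827)"
```

```text
clock: 37.2
eef_pos: [567.6, -38.8, 217.4]
tool_rot: [-1.573, 0.002, -1.605]
force: [0.2, -0.3, -1.9]
width: 18.9
t 37.2 pos [567.6 -38.8 217.4] rot [-1.5726e+00  1.6000e-03 -1.6055e+00] w 18.9 F [ 0.2 -0.3 -1.9] | shift [125.8   2.1  42.8] turn [ 0.003  1.222 -0.   ]
```

```bash
python3 -m jog '[{"x":15,"y":0,"z":5,"ax":0,"ay":0.148,"az":0,"grip":5},{"x":31,"y":0,"z":10,"ax":0,"ay":0.296,"az":0,"grip":5},{"x":46,"y":0,"z":16,"ax":0,"ay":0.444,"az":0,"grip":5},{"x":62,"y":0,"z":21,"ax":0,"ay":0.592,"az":0,"grip":5},{"x":78,"y":0,"z":27,"ax":0,"ay":0.74,"az":0,"grip":5}]'
python3 -c "
from h import *
calc([606.3,-166.5,158],-2.827)"
```

```text
clock: 37.7
eef_pos: [592.3, -117.5, 217.1]
tool_rot: [-1.573, 0.0, -2.346]
force: [0.2, -1.3, -1.4]
width: 18.8
t 37.7 pos [ 592.3 -117.5  217.1] rot [-1.5735  0.     -2.3456] w 18.8 F [ 0.2 -1.3 -1.4] | shift [25.2 59.  44.4] turn [0.003 0.481 0.001]
```

```bash
python3 -m jog '[{"x":7,"y":0,"z":13,"ax":0,"ay":0.148,"az":0,"grip":5},{"x":14,"y":8,"z":26,"ax":0,"ay":0.296,"az":0,"grip":5},{"x":21,"y":20,"z":38,"ax":0,"ay":0.444,"az":0,"grip":5},{"x":24,"y":40,"z":43,"ax":0.001,"ay":0.481,"az":0,"grip":5},{"x":24,"y":58,"z":43,"ax":0.001,"ay":0.481,"az":0,"grip":5}]'
python3 -c "
from h import *
D=grab('side','d31');S=grab('scene','s31');calc([606.2,-165.5,154.3],-2.827)
lidfit('22','31');lidfit('12','31')"
```

```text
clock: 38.2
eef_pos: [606.3, -165.4, 158.2]
tool_rot: [-1.571, -0.001, -2.822]
force: [0.3, 0.3, -2.0]
width: 18.6
t 38.3 pos [ 605.  -162.9  156.3] rot [-1.5756 -0.0044 -2.8198] w 18.6 F [-0.9  0.9 -1.9] | shift [-0.4  2.   2.9] turn [0.005 0.007 0.004]
22 31 rise 1.62 L edge 1.29 R edge 1.95 tilt -0.0067 sx,sy [-0.22 -0.04] res px 0.06
12 31 rise 3.15 L edge 2.82 R edge 3.48 tilt -0.0066 sx,sy [-0.28 -0.02] res px 0.06
```

```bash
python3 -m jog '[{"x":0,"y":0,"z":1.5,"ax":0,"ay":0.007,"az":0,"grip":5},{"x":0,"y":0,"z":1.5,"ax":0,"ay":0.007,"az":0,"grip":5},{"x":0,"y":0,"z":1.5,"ax":0,"ay":0.007,"az":0,"grip":5}]'
python3 -c "
from h import *
calc([606.2,-165.5,154.3],-2.827)"
```

```text
clock: 38.6
eef_pos: [607.5, -166.2, 160.6]
tool_rot: [-1.57, 0.001, -2.827]
force: [-0.3, -0.1, -1.4]
width: 18.8
t 38.6 pos [ 607.5 -166.2  160.6] rot [-1.5703e+00  1.0000e-03 -2.8273e+00] w 18.8 F [-0.3 -0.1 -1.4] | shift [ 1.   6.3 -1. ] turn [-0.001 -0.    -0.001]
```

```bash
python3 -m jog '[{"x":1,"y":2.5,"z":-1,"ax":0,"ay":0,"az":0,"grip":5},{"x":1,"y":5,"z":-1,"ax":0,"ay":0,"az":0,"grip":5},{"x":1,"y":6,"z":-1,"ax":0,"ay":0,"az":0,"grip":5},{"x":1,"y":6.6,"z":-1,"ax":0,"ay":0,"az":0,"grip":5},{"x":1,"y":6.6,"z":-1,"ax":0,"ay":0,"az":0,"grip":5}]'
python3 -m jog '[{"x":0,"y":0.2,"z":-2,"ax":0,"ay":0,"az":0,"grip":5},{"x":0,"y":0.2,"z":-4,"ax":0,"ay":0,"az":0,"grip":5},{"x":0,"y":0.2,"z":-6,"ax":0,"ay":0,"az":0,"grip":5},{"x":0,"y":0.2,"z":-7.5,"ax":0,"ay":0,"az":0,"grip":5},{"x":0,"y":0.2,"z":-7.5,"ax":0,"ay":0,"az":0,"grip":5}]'
```

```text
clock: 39.1
eef_pos: [605.8, -165.4, 153.4]
tool_rot: [-1.572, -0.0, -2.828]
force: [-0.5, 0.8, 5.2]
width: 19.0
clock: 39.6
eef_pos: [604.0, -159.5, 153.7]
tool_rot: [-1.568, 0.001, -2.828]
force: [1.0, -2.4, 5.3]
width: 18.9
```

```bash
python3 -m jog '[{"x":0,"y":-0.4,"z":-1.5,"ax":0,"ay":0,"az":0,"grip":5},{"x":0,"y":-0.4,"z":-3,"ax":0,"ay":0,"az":0,"grip":5},{"x":0,"y":-0.4,"z":-4,"ax":0,"ay":0,"az":0,"grip":5},{"x":0,"y":-0.4,"z":-4,"ax":0,"ay":0,"az":0,"grip":5}]'
```

```text
clock: 40.0
eef_pos: [602.5, -154.9, 153.6]
tool_rot: [-1.57, 0.0, -2.828]
force: [1.0, -2.5, 5.7]
width: 19.0
```

```bash
python3 -m jog '[{"x":0,"y":0,"z":-1,"ax":0,"ay":0,"az":0,"grip":5},{"x":0,"y":0,"z":-2,"ax":-0.001,"ay":0,"az":0,"grip":5},{"x":0,"y":0,"z":-2,"ax":-0.001,"ay":0,"az":0,"grip":5}]'; python3 -c "
from h import *
D=grab('side','d32');S=grab('scene','s32')
lidfit('31','32')"
```

```text
clock: 40.3
eef_pos: [601.8, -153.1, 153.6]
tool_rot: [-1.571, 0.0, -2.828]
force: [0.0, -2.1, 5.0]
width: 18.5
low cc d [628.  18. 180.] 0.9071087498301282
31 32 rise -0.01 L edge 0.0 R edge -0.01 tilt 0.0001 sx,sy [0.02 0.  ] res px 0.01
```

```bash
python3 -m jog '[{"x":0,"y":0,"z":-1,"ax":0,"ay":0,"az":0,"grip":5},{"x":0,"y":0,"z":-1.5,"ax":0,"ay":0,"az":0,"grip":5},{"x":0,"y":0,"z":-1.5,"ax":0,"ay":0,"az":0,"grip":5}]'; python3 -c "
from h import *
D=grab('side','d33');S=grab('scene','s33')
lidfit('31','33')"
```

```text
clock: 40.7
eef_pos: [601.6, -152.3, 153.8]
tool_rot: [-1.57, 0.0, -2.828]
force: [1.1, -3.4, 5.6]
width: 18.4
low cc d [628.  18. 180.] 0.9108987137102362
31 33 rise -0.01 L edge -0.04 R edge 0.02 tilt -0.0006 sx,sy [0.02 0.  ] res px 0.01
```

```bash
python3 -m jog '[{"x":0,"y":0,"z":-1,"ax":0,"ay":0,"az":0,"grip":5},{"x":0,"y":0,"z":-1.5,"ax":0,"ay":0,"az":0,"grip":5},{"x":0,"y":0,"z":-1.5,"ax":0,"ay":0,"az":0,"grip":5}]'; python3 -c "
from h import *
D=grab('side','d34');S=grab('scene','s34')
lidfit('31','34')"
```

```text
clock: 41.1
eef_pos: [601.2, -151.1, 153.9]
tool_rot: [-1.569, 0.0, -2.829]
force: [1.6, -4.3, 4.8]
width: 18.9
low cc d [628.  18. 180.] 0.9058704584696163
31 34 rise 0.13 L edge 0.12 R edge 0.14 tilt -0.0002 sx,sy [0.04 0.  ] res px 0.03
```

```bash
python3 -m jog '[{"x":0,"y":0,"z":-1,"ax":0,"ay":0,"az":0,"grip":5},{"x":0,"y":0,"z":-1.5,"ax":0,"ay":0,"az":0,"grip":5},{"x":0,"y":0,"z":-1.5,"ax":0,"ay":0,"az":0,"grip":5}]'; python3 -c "
from h import *
D=grab('side','d35');S=grab('scene','s35')
lidfit('31','35')"
python3 -m jog '[{"x":0,"y":0,"z":3,"ax":0,"ay":0,"az":0,"grip":5},{"x":0,"y":0,"z":8,"ax":0,"ay":0,"az":0,"grip":5},{"x":0,"y":-0.5,"z":14,"ax":0,"ay":0,"az":0,"grip":5},{"x":0,"y":-1,"z":22,"ax":0,"ay":0,"az":0,"grip":5},{"x":0,"y":-12,"z":32,"ax":0,"ay":0,"az":0,"grip":5}]'
```

```text
clock: 41.5
eef_pos: [600.7, -149.7, 153.8]
tool_rot: [-1.569, 0.0, -2.829]
force: [1.4, -4.1, 4.9]
width: 19.0
low cc d [628.  18. 180.] 0.892170180794656
31 35 rise 0.24 L edge 0.02 R edge 0.47 tilt -0.0045 sx,sy [0.08 0.  ] res px 0.07
clock: 42.1
eef_pos: [609.4, -178.3, 163.5]
tool_rot: [-1.574, -0.003, -2.827]
force: [-0.0, 0.0, -1.2]
width: 19.1
```

```bash
python3 -m jog '[{"x":0,"y":-30,"z":0,"ax":0,"ay":0,"az":0,"grip":5},{"x":0,"y":-50,"z":-8,"ax":0,"ay":-0.148,"az":0,"grip":5},{"x":1,"y":-52,"z":-30,"ax":0,"ay":-0.296,"az":0,"grip":5},{"x":1,"y":-52,"z":-50,"ax":0,"ay":-0.444,"az":0,"grip":5},{"x":1,"y":-52,"z":-70,"ax":0,"ay":-0.592,"az":0,"grip":5}]'
python3 -c "
from h import *
calc([518,301,220],1.488);D=grab('side','d36');S=grab('scene','s36')
"
```

```text
clock: 42.6
eef_pos: [587.5, -113.4, 217.7]
tool_rot: [-1.57, -0.001, -2.231]
force: [0.2, 0.2, -0.7]
width: 18.6
t 42.6 pos [ 587.5 -113.4  217.7] rot [-1.5704e+00 -7.0000e-04 -2.2311e+00] w 18.6 F [ 0.2  0.2 -0.7] | shift [-284.7   -2.7 -309.1] turn [-1.000e-03  2.564e+00 -0.000e+00]
```

```bash
python3 -m jog '[{"x":-12,"y":0,"z":-13,"ax":0,"ay":-0.148,"az":0,"grip":5},{"x":-24,"y":0,"z":-26,"ax":0,"ay":-0.296,"az":0,"grip":5},{"x":-36,"y":0,"z":-39,"ax":0,"ay":-0.444,"az":0,"grip":5},{"x":-48,"y":0,"z":-52,"ax":0,"ay":-0.592,"az":0,"grip":5},{"x":-60,"y":0,"z":-65,"ax":0,"ay":-0.74,"az":0,"grip":5}]'
python3 -c "
from h import *
calc([518,301,220],1.488)"
```

```text
clock: 43.2
eef_pos: [573.9, -26.7, 217.5]
tool_rot: [-1.571, -0.001, -1.494]
force: [0.1, 0.8, -0.9]
width: 18.8
t 43.2 pos [573.9 -26.7 217.5] rot [-1.5708e+00 -1.2000e-03 -1.4940e+00] w 18.8 F [ 0.1  0.8 -0.9] | shift [-331.    -2.9  -30.6] turn [ 2.000e-03 -2.982e+00  0.000e+00]
```

```bash
python3 -m jog '[{"x":-17,"y":0,"z":-1,"ax":0,"ay":-0.148,"az":0,"grip":5},{"x":-34,"y":0,"z":-3,"ax":0,"ay":-0.296,"az":0,"grip":5},{"x":-51,"y":0,"z":-4,"ax":0,"ay":-0.444,"az":0,"grip":5},{"x":-68,"y":0,"z":-6,"ax":0,"ay":-0.592,"az":0,"grip":5},{"x":-86,"y":0,"z":-8,"ax":0,"ay":-0.74,"az":0,"grip":5}]'
python3 -c "
from h import *
calc([518,301,220],1.488)"
```

```text
clock: 43.7
eef_pos: [559.9, 58.3, 217.6]
tool_rot: [-1.571, -0.001, -0.755]
force: [0.4, 0.5, -1.3]
width: 18.9
t 43.7 pos [559.9  58.3 217.6] rot [-1.5711e+00 -1.0000e-03 -7.5450e-01] w 18.9 F [ 0.4  0.5 -1.3] | shift [-196.7   -2.6  148.1] turn [ 1.000e-03 -2.243e+00  0.000e+00]
```

```bash
python3 -m jog '[{"x":-13,"y":0,"z":10,"ax":0,"ay":-0.148,"az":0,"grip":5},{"x":-26,"y":0,"z":20,"ax":0,"ay":-0.296,"az":0,"grip":5},{"x":-39,"y":0,"z":30,"ax":0,"ay":-0.444,"az":0,"grip":5},{"x":-52,"y":0,"z":39,"ax":0,"ay":-0.592,"az":0,"grip":5},{"x":-66,"y":0,"z":49,"ax":0,"ay":-0.74,"az":0,"grip":5}]'
python3 -c "
from h import *
calc([518,301,220],1.488)"
```

```text
clock: 44.2
eef_pos: [545.7, 139.2, 217.6]
tool_rot: [-1.572, -0.0, -0.015]
force: [0.6, 0.0, -1.4]
width: 18.9
t 44.2 pos [545.7 139.2 217.6] rot [-1.5715e+00 -5.0000e-04 -1.5000e-02] w 18.9 F [ 0.6  0.  -1.4] | shift [-30.1  -2.6 161.4] turn [ 1.000e-03 -1.503e+00 -0.000e+00]
```

```bash
python3 -m jog '[{"x":-3,"y":0,"z":16,"ax":0,"ay":-0.148,"az":0,"grip":5},{"x":-6,"y":0,"z":32,"ax":0,"ay":-0.296,"az":0,"grip":5},{"x":-9,"y":0,"z":48,"ax":0,"ay":-0.444,"az":0,"grip":5},{"x":-12,"y":0,"z":64,"ax":0,"ay":-0.592,"az":0,"grip":5},{"x":-15,"y":0,"z":80,"ax":0,"ay":-0.74,"az":0,"grip":5}]'
python3 -c "
from h import *
calc([518,301,220],1.488)"
```

```text
clock: 44.7
eef_pos: [532.2, 219.6, 217.5]
tool_rot: [-1.571, 0.0, 0.725]
force: [-0.4, -0.3, -2.0]
width: 18.8
t 44.7 pos [532.2 219.6 217.5] rot [-1.5714  0.      0.725 ] w 18.8 F [-0.4 -0.3 -2. ] | shift [43.3 -2.6 70.3] turn [ 0.001 -0.763 -0.   ]
```

```bash
python3 -m jog '[{"x":9,"y":0,"z":14,"ax":0,"ay":-0.148,"az":0,"grip":5},{"x":18,"y":0,"z":28,"ax":0,"ay":-0.296,"az":0,"grip":5},{"x":27,"y":0,"z":42,"ax":0,"ay":-0.444,"az":0,"grip":5},{"x":36,"y":0,"z":56,"ax":0,"ay":-0.592,"az":0,"grip":5},{"x":43,"y":0,"z":70,"ax":0,"ay":-0.74,"az":0,"grip":5}]'
python3 -c "
from h import *
D=grab('side','d37');S=grab('scene','s37');calc([518,301,17.2],1.488)
lidfit('5','37') if 0 else None
a=cv2.imread('pics/s37.png'); b=cv2.imread('pics/d37.png')
cv2.imwrite('pics/c37.png',np.hstack([cv2.resize(a[150:215,175:245],None,fx=5.5,fy=5.5,interpolation=cv2.INTER_CUBIC),cv2.resize(b[180:245,260:330],None,fx=5.5,fy=5.5,interpolation=cv2.INTER_CUBIC)]))
lidfit('5','37');rise('5','37')"
```

```text
clock: 45.2
eef_pos: [518.5, 300.8, 217.4]
tool_rot: [-1.571, 0.0, 1.465]
force: [0.1, 0.6, -2.0]
width: 19.2
t 45.3 pos [517.2 303.1 217.4] rot [-1.5699 -0.0021  1.4638] w 18.7 F [-0.2 -0.4 -1.1] | shift [ -2.4 200.2  -1.2] turn [-0.001 -0.024  0.002]
low cc d [553.  -5. 178.] 0.845703506244984
5 37 rise 3.27 L edge 3.9 R edge 2.64 tilt 0.0126 sx,sy [-0.08 -0.07] res px 0.35
s tee dx -0.25 dy -1.25 rise 4.55 cc 0.998
s loop dx -0.3 dy -0.6 rise 2.14 cc 0.986
d tee dx 0.28 dy -0.94 rise 2.83 cc 0.846
d loop dx 0.12 dy -0.99 rise 3.04 cc 0.95
```

View pics/c37.png

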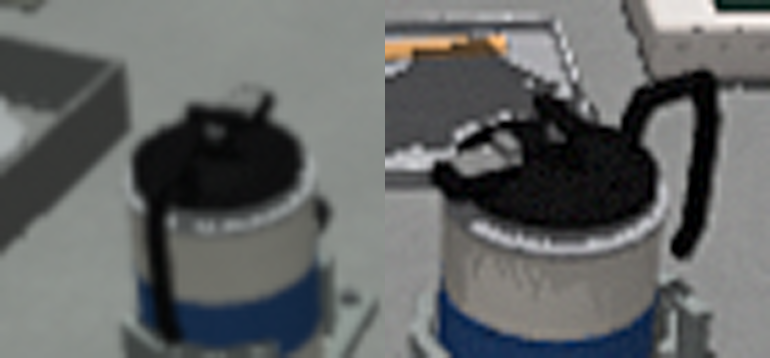

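```bash
python3 -m jog '[{"x":-1,"y":45,"z":0,"ax":0,"ay":-0.024,"az":0,"grip":5},{"x":-1,"y":90,"z":0,"ax":0,"ay":-0.024,"az":0,"grip":5},{"x":-1,"y":135,"z":0,"ax":0,"ay":-0.024,"az":0,"grip":5},{"x":-1,"y":170,"z":0,"ax":0,"ay":-0.024,"az":0,"grip":5},{"x":-1,"y":185,"z":0,"ax":0,"ay":-0.024,"az":0,"grip":5}]'
python3 -m jog '[{"x":0,"y":0,"z":0,"ax":0,"ay":0,"az":0,"grip":5},{"x":0,"y":0,"z":0,"ax":0,"ay":0,"az":0,"grip":5}]'
python3 -c "
from h import *
calc([518,301,17.2],1.488)"
```

```text
clock: 45.8
eef_pos: [515.9, 297.3, 29.1]
tool_rot: [-1.567, 0.005, 1.481]
force: [-1.0, 0.3, -1.1]
width: 18.9
clock: 46.0
eef_pos: [518.0, 300.7, 33.8]
tool_rot: [-1.572, -0.001, 1.486]
force: [0.5, 0.2, -0.7]
width: 18.8
t 46.0 pos [518.  300.7  33.8] rot [-1.5720e+00 -1.3000e-03  1.4855e+00] w 18.8 F [ 0.5  0.2 -0.7] | shift [ 0.3 16.6  0.1] turn [ 0.001 -0.002  0.001]
```

```bash
python3 -m jog '[{"x":0,"y":6,"z":0,"ax":0,"ay":0,"az":0,"grip":5},{"x":0,"y":12,"z":0,"ax":0,"ay":0,"az":0,"grip":5},{"x":0,"y":15,"z":0,"ax":0,"ay":0,"az":0,"grip":5},{"x":0,"y":16,"z":0,"ax":0,"ay":0,"az":0,"grip":5},{"x":0,"y":16,"z":0,"ax":0,"ay":0,"az":0,"grip":5}]'
python3 -m jog '[{"x":0,"y":0.7,"z":0,"ax":0,"ay":0,"az":0,"grip":5},{"x":0,"y":0.7,"z":0,"ax":0,"ay":0,"az":0,"grip":5}]'
```

```text
clock: 46.5
eef_pos: [516.6, 301.2, 16.9]
tool_rot: [-1.57, -0.001, 1.488]
force: [-0.2, 0.2, -0.8]
width: 18.8
clock: 46.7
eef_pos: [516.7, 301.2, 16.8]
tool_rot: [-1.57, -0.001, 1.488]
force: [-2.0, -1.1, 5.6]
width: 18.9
```

Contact with the tray floor. Release, then lift straight up.

```bash
python3 -m jog '[{"x":0,"y":-0.3,"z":0,"ax":0,"ay":0,"az":0,"grip":30},{"x":0,"y":-0.5,"z":0,"ax":0,"ay":0,"az":0,"grip":50},{"x":0,"y":-0.5,"z":0,"ax":0,"ay":0,"az":0,"grip":60},{"x":0,"y":-2,"z":0,"ax":0,"ay":0,"az":0,"grip":60}]'
python3 -m jog '[{"x":0,"y":-15,"z":0,"ax":0,"ay":0,"az":0,"grip":60},{"x":0,"y":-40,"z":0,"ax":0,"ay":0,"az":0,"grip":60},{"x":0,"y":-80,"z":0,"ax":0,"ay":0,"az":0,"grip":60},{"x":0,"y":-130,"z":0,"ax":0,"ay":0,"az":0,"grip":60},{"x":0,"y":-170,"z":0,"ax":0,"ay":0,"az":0,"grip":60}]'
python3 -c "
from h import *
calc([518,301,17.2],1.488);W=grab('wrist','w40')
D=grab('side','d40');S=grab('scene','s40')
a=cv2.imread('pics/s40.png')[140:290,170:370]; b=cv2.imread('pics/w40.png')
cv2.imwrite('pics/c40.png',np.hstack([cv2.resize(a,(400,300),interpolation=cv2.INTER_CUBIC),cv2.resize(b,(400,300))]))
lidfit('7','40');rise('7','40')"
```

```text
clock: 47.1
eef_pos: [516.4, 301.0, 17.8]
tool_rot: [-1.57, -0.001, 1.488]
force: [-0.2, 0.1, 0.7]
width: 59.9
clock: 47.6
eef_pos: [517.1, 301.1, 191.6]
tool_rot: [-1.572, -0.002, 1.488]
force: [0.5, 0.2, 0.6]
width: 59.8
t 47.6 pos [517.1 301.1 191.6] rot [-1.572  -0.0024  1.4879] w 59.8 F [0.5 0.2 0.6] | shift [ -0.5 174.4  -0.7] turn [ 0.001 -0.     0.002]
low cc d [553.  -5. 178.] 0.9021906200925808
7 40 rise 3.28 L edge 3.91 R edge 2.64 tilt 0.0127 sx,sy [-0.05 -0.07] res px 0.36
s tee dx -0.25 dy -1.25 rise 4.57 cc 0.998
s loop dx -0.3 dy -0.59 rise 2.11 cc 0.987
d tee dx 0.18 dy -1.34 rise 4.05 cc 0.902
d loop dx 0.13 dy -1.0 rise 3.05 cc 0.96
```

View pics/c40.png

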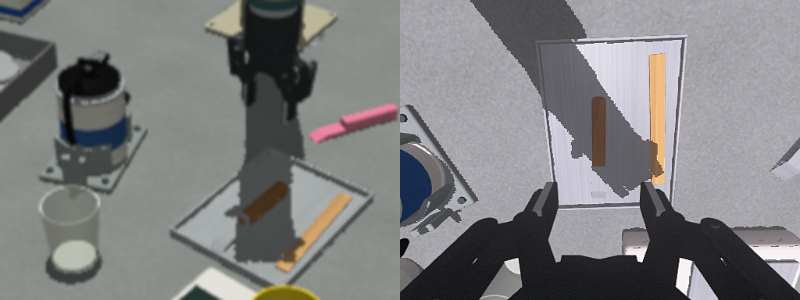

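View pics/d40.png

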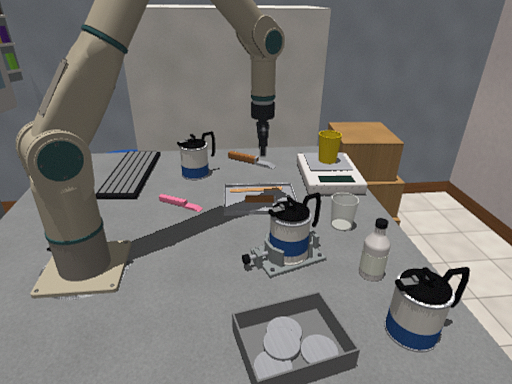

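```bash
python3 - <<'E'
from h import *
def edge(I,u,v0,v1,up):
    g=cv2.GaussianBlur(cv2.cvtColor(I["color"],cv2.COLOR_RGB2GRAY).astype(np.float32),(3,3),0)
    v=np.arange(v0,v1,.05,dtype=np.float32); c=cv2.remap(g,np.full_like(v,u).reshape(-1,1),v.reshape(-1,1),cv2.INTER_LINEAR)[:,0]
    return c,v
for t in ("1","7","40"):
    I=load("d"+t); o=[]
    for u in (310,312,314,316):   # loop top edge, darkening downward
        c,v=edge(I,u,188,202,1); i=np.where(c<70)[0]; o.append(round(float(v[i[0]]),2) if len(i) else None)
    for u in (313,314):           # loop bottom end
        c,v=edge(I,u,215,235,1); i=np.where(c<70)[0]; o.append(round(float(v[i[-1]]),2) if len(i) else None)
    for u in (288,290,292,294,296):  # tee/lid
        c,v=edge(I,u,192,215,1); i=np.where(c<70)[0]; o.append(round(float(v[i[0]]),2) if len(i) else None)
    print(t,o)
a=np.hstack([cv2.resize(cv2.imread(f'pics/d{t}.png')[185:240,265:325],None,fx=6.5,fy=6.5,interpolation=cv2.INTER_CUBIC) for t in ("7","40")])
cv2.imwrite('pics/c41.png',a)
E
```

```text
1 [194.25, 194.05, 193.8, 193.4, 232.15, 227.5, 198.3, 198.6, 200.3, 201.75, 202.6]
7 [194.3, 194.15, 193.8, 193.45, 232.0, 227.45, 198.35, 198.65, 200.3, 201.8, 202.65]
40 [193.65, 193.35, 192.75, 192.25, 232.0, 226.35, 195.5, 196.8, 198.65, 200.0, 201.3]
```

View pics/c41.png

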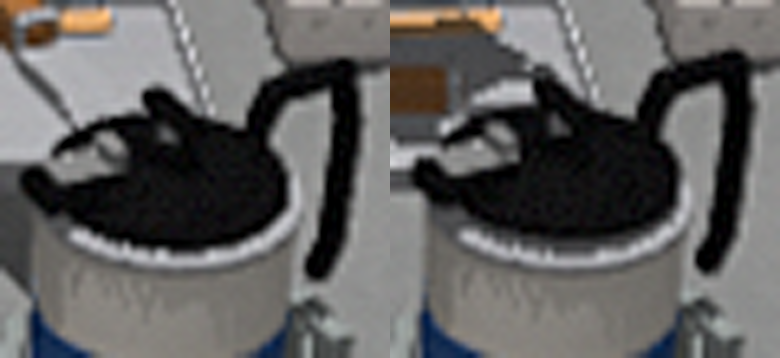

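```bash
python3 -c "
from cell import *
print(finish_job())"
```

```text
the job is handed in; nothing more can be done
None
```

I freed the lid with the opener, laid the opener back flat in its tray, and handed the job in at about 48 s. The job gives no verdict, so these are my own readings.

**Opener:** I took the small wooden-handled one from the tray and left the pink one and the larger one on the bench alone. I found the rim by touch at the expected height. I then levered left, right, left, right, left, lifting about 2 to 6 mm at a time by the wedge's geometry, with pushes of no more than about 13 N.

**Freeing:** My last push on the left ended in a clear jump with the force dropping away. A final probe on the right then met the lid only at about 4.4 mm up and raised it with under 5 N, so both sides read as loose. I did not probe the left again after its jump.

**Last camera checks:**
- **Lid height:** it is up about 4 to 4.5 mm at the centre. The tee measured 4.6 mm from one camera and 4.0 mm from the other.
- **Level:** the handle end looks about 1 mm lower, roughly 0.015 rad, which is within the 0.03 limit.
- **Opener:** it lies in its original place in the tray. The stick, bottle and cup look unmoved.

**Disagreement:** my picture fits put the right edge lower, at 2.6 mm, and the left at 3.9 mm, while the blade probe gave about 4.4 mm on the right. I trusted the probe because the dark shadow under the lid and the occluded views bias the fits low. If the fits were right, the right edge would be under the 3.5 mm needed.

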